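# Seat a tablet jar in its stand and unscrew the cap

## Robot

A 6-joint arm with a two-finger parallel gripper is mounted at the origin on the work surface. World frame = base frame: x ahead of the robot, y to its left, z up, the work surface at z = 0. Lengths are in m, angles in degrees, forces in N, time in s.
With the tool pointing down it reaches from about 0.3 to 1 m from the base axis. Payload 5.1 kg.
Tool frame: the origin (TCP) lies midway between the tips of the shut fingers; the grasp point (between the pads) lies 19 mm behind it; z points along the fingers, y is the line along which they close (so a half turn about z gives the same grasp; the last joint's range is limited). The gripper opens to 95 mm and grips with 3 to 60 N. Pads are 20 mm wide; open, the fingers measure 119 mm over their backs; the gripper's body (75 mm by 180 mm) begins 59 mm behind the grasp point.
Start: joints at [-74.576, 7.093, 94.555, -0, 78.352, -4.733], TCP at [0.224, -0.61, 0.215] pointing down, gripper open.
Joint ranges: [-149.61, 149.61], [-58.7, 133.49], [1.44, 155.28], [-77.14, 257.14], [18.33, 153.61], [-166.67, 166.67]. Speed limits (degrees/s): [147.25, 147.25, 180, 180, 180, 180].

## Interface

Orientations are given as [roll, pitch, yaw] about the fixed x, y, z axes, in that order (R = Rz(yaw) Ry(pitch) Rx(roll)).
In Python, from cell import bot, viewer, spotter gives the robot as it stands. The module is installed in compiled form; this text tells all that it offers.
- The arm moves only by the shell command python3 -m handwheel 'ROWS' [FORCE]. ROWS is JSON, a list of rows, each an object of numbers: "x", "y", "z": the shift along the tool's x, y, z in mm; "wx", "wy", "wz": the turn, a rotation vector about the tool's x, y, z in degrees; "gripper": the finger opening in mm, from 0 to 95.1. A call has 1 to 10 rows; each row is the pose to reach, as a shift and turn from the pose commanded when the call began, along the tool's axes at that moment; what a row does not reach only later rows make up. A row lasts 1/8 s, in which the tool goes at most 62.5 mm and 10.7 degrees, less where a joint would pass 70% of its speed; a pose out of reach is approached as far as the arm can. A call with a gripper value outside its range is refused whole. The fingers move at their own pace and stop on an object; FORCE is the grip in N (left out, the last holds). Time passes only in rows, so rows that repeat a pose let the fingers close. It gives the time, the measured TCP pose, the force, the opening and the grip force at its end, in the units of the state.
- bot.observe(): the state, without advancing time (a new reading comes with each control period).
- viewer.snapshot(name): name is "scene" or "top"; returns a dict with "pixels" (420x560x3 uint8, red, green, blue), "camera_matrix" (3x3 intrinsics, pixels), "k1" (the pictures are not rectified: a ray, as slopes to the right and down, at radius r is drawn at 1 + k1 r^2 times it, then the intrinsics apply), "view" (4x4, takes a point from world to camera coordinates). Camera axes: x right, y down, z forward; pixel columns grow to the right and rows downward; lengths in m; the calibration is good to about 2 mm. A picture is of the moment at which its call begins. There is no depth.
- bot.close_job(): hands the job in; it is judged then, once.
Trained networks look in a picture, given as the dict that the camera call returned (one of the last four; its "shot" number tells which), for a name from the list of things; names that differ only in an ending like _2 or _b are one class to them, and where a whole thing is asked for, a point or a joint stands for the part that bears it (a point fixed in the world has none). Each returns a list of dicts, best first, with "score" (0 to 1); they miss things now and then, are a little off and sometimes report something else, mostly with a low value. They report only what shows in the picture. A call takes as long as a camera call. They do not tell look-alikes from the thing itself.
- spotter.spot_in(picture, thing): "position" ([x, y, z] in m, in world coordinates, good to about 4 mm: the middle of the surface that is visible of it).
The state is a dict: "clock": time; "joint_positions": joint angles; "joint_velocities": joint speeds; "joint_torque": joint torques, N m; "tcp_pos": TCP position; "eef_rot": TCP orientation; "ft_force": force on the tool from outside, world axes, zero at the start; "torque": the same for the moment, N m; "finger_gap": finger opening in m; "finger_force": force on a finger pad.
Only numpy, scipy, OpenCV 4.12 (cv2) and the standard library are available. Lean on these libraries where they do the work, as an engineer would, in place of code of your own. Each camera call takes 0.05 s, during which the arm holds its last target. There are 200 camera calls.

## Task

Stand the closed square tablet jar in the square well of the jar stand, lowering it (do not drop it) until you feel it sit on the bottom, so that the stand braces it. Then unscrew its tight cap anticlockwise (seen from above), about a quarter of a turn, stop turning once the threads let go, and lift the cap straight up. Finish while still holding the cap in the gripper, level and still, just above the open mouth, a finger's breadth or two clear of it, with the jar left fully seated and the other things on the counter left alone.

Things in the scene. Friction and masses are not known exactly. Their poses are not given: they have to be found in the camera images.
- cap_center (a point): Centre (half-way up) of the jar's cap: ribbed round screw cap, plain blue plastic, 55 mm across, 26 mm high, 50 g, z along its axis. At the start it is screwed tight on the jar, its lower edge 12 mm above the jar's flat square shoulders, so fingers may reach at most 24 mm below this point. Strong enough to carry the jar by.
- jar_center (a point): Centre of the square part of the jar, a loose upright white plastic jar, square body 62 x 62 mm, 78 mm high (this point is 39 mm above its underside), x and y across its flat faces, z up. Above flat shoulders a round neck 39 mm across; 116 mm high with the cap on. 0.2 to 0.45 kg. Any quarter turn of it is the same.
- jar_mouth (a point): Centre of the rim of the jar's mouth, 111 mm above its underside. With the cap on, the cap's centre is about 7 mm below this point; the cap's lower edge clears the rim once the cap's centre is 13 mm above it.
- well (a point): Centre of the floor of the jar stand's well. Stand: grey block 92 x 92 mm, 45 mm high, on a foot plate 135 (along x) x 100 mm screwed to the counter. Well: square, 65 x 65 mm, 35 mm deep, 4 mm bevelled mouth, floor 10 mm above the counter, x and y across its walls. The jar enters upright, faces parallel, any quarter turn, 1.5 mm play each side. Seated: jar_center 39 mm above this.
- jar: The jar itself; origin at the centre of its underside.
- cap: The cap; origin 13 mm below cap_center. Three lugs in it sit under short threads on the neck: a pull does not free it. Turned anticlockwise (from above) it resists with 0.2 to 0.4 N m at first (on the open counter the jar just turns along), rises 2 mm in all and is free after 60 degrees; past 100 degrees the lugs butt against the next threads, so turn it 75 to 95 degrees, then lift.
- meter: Bystander: white glucose meter, 92 x 58 x 20 mm, lying flat. Leave alone. Origin under its centre.
- lancet_pen: Bystander: white pen-shaped lancing device, 98 x 15 mm, lying flat. Leave alone. Origin under its centre.
- strip_vial: Bystander: small round vial with a cap, 30 mm across, 52 mm high, standing. Leave alone. Origin under its centre.
- tape: Bystander: roll of paper tape, 68 mm across, 25 mm high, lying flat. Leave alone. Origin under its centre.
Not all that is in view belongs to the job. Of the things that look like the jar, take the one that is farthest to the robot's left at the start.

How it is judged:
By the outcome, as a careful person would: the job done as asked, in the order asked, and still so for the second after the job is handed in, while the arm keeps its last pose, push and grip.
It also fails if it takes over 45 s, if anything falls off the work surface, if the arm or the gripper's body presses on something with over 40 N, if the wrist force passes 120 N, or if a joint passes its speed limit or range.

## Working session

There is one attempt and no reset: what is moved stays moved. The work goes in short steps, Python scripts to look and compute and a shell command to move; the robot and the scene stay as the last step left them, time stands still between calls to the robot, and variables do not carry over. Pictures are saved under pics/ and viewed, at most 10 in all, crops included, and the job is handed in when it is done.

```bash
mkdir -p pics
cat > h.py <<'E'
import numpy as np, cv2
from cell import bot, viewer, spotter
def proj(s,P):
    P=np.atleast_2d(P); V=np.array(s['view']); K=np.array(s['camera_matrix'])
    c=P@V[:3,:3].T+V[:3,3]; u=c[:,:2]/c[:,2:]; r2=(u**2).sum(1,keepdims=True); u=u*(1+s['k1']*r2)
    return u@K[:2,:2].T+K[:2,2]
def ray(s,px,z):
    """pixels -> world points on plane z"""
    V=np.array(s['view']); K=np.array(s['camera_matrix']); px=np.atleast_2d(px).astype(float)
    u=cv2.undistortPoints(px[:,None],K,np.array([s['k1'],0,0,0.]))[:,0]
    d=np.c_[u,np.ones(len(u))]@V[:3,:3]; o=-V[:3,:3].T@V[:3,3]
    return o+d*((z-o[2])/d[:,2:])
def save(s,n,crop=None,f=1):
    im=s['pixels']
    if crop: x0,y0,x1,y1=crop; im=im[y0:y1,x0:x1]
    im=cv2.resize(im,None,fx=f,fy=f,interpolation=cv2.INTER_CUBIC)
    cv2.imwrite('pics/'+n,im[:,:,::-1])
E
python3 - <<'E'
from h import *
for n in ('top','scene'):
    s=viewer.snapshot(n); save(s,n+'1.png',f=1.4)
    for t in ('cap_center','jar','well','meter','lancet_pen','strip_vial','tape'):
        for d in spotter.spot_in(s,t): 
            p=np.array(d['position']); print(n,t,p.round(3),round(d['score'],2),proj(s,p).round(0))
E
```

```text
top cap_center [0.527 0.132 0.118] 0.91 [[187. 218.]]
top cap_center [0.509 0.113 0.078] 0.73 [[200. 231.]]
top jar [ 0.356 -0.068  0.083] 0.69 [[295. 318.]]
top jar [ 0.355 -0.26   0.077] 0.66 [[399. 321.]]
top jar [0.423 0.052 0.082] 0.61 [[231. 278.]]
top jar [0.509 0.113 0.075] 0.56 [[201. 231.]]
top well [ 0.504 -0.187  0.006] 0.7 [[353. 243.]]
top well [ 0.731 -0.166  0.046] 0.67 [[346. 131.]]
top meter [ 0.739 -0.019  0.018] 0.68 [[274. 130.]]
top lancet_pen [ 0.739 -0.017  0.019] 0.61 [[273. 130.]]
top lancet_pen [0.748 0.195 0.013] 0.51 [[174. 123.]]
top strip_vial [ 0.73  -0.17   0.047] 0.55 [[348. 131.]]
top tape [ 0.734 -0.293  0.024] 0.56 [[403. 135.]]
scene cap_center [0.549 0.136 0.114] 0.61 [[385. 208.]]
scene jar [0.557 0.137 0.054] 0.96 [[380. 241.]]
scene jar [ 0.377 -0.067  0.064] 0.95 [[297. 170.]]
scene jar [0.441 0.058 0.064] 0.91 [[348. 194.]]
scene jar [ 0.382 -0.262  0.058] 0.56 [[214. 159.]]
scene well [ 0.533 -0.186  0.026] 0.97 [[215. 211.]]
scene meter [ 0.752 -0.01   0.016] 0.77 [[255. 318.]]
scene lancet_pen [0.755 0.198 0.015] 0.59 [[403. 362.]]
scene strip_vial [ 0.746 -0.168  0.028] 0.88 [[161. 284.]]
scene tape [ 0.747 -0.284  0.018] 0.81 [[100. 272.]]
```

View pics/top1.png

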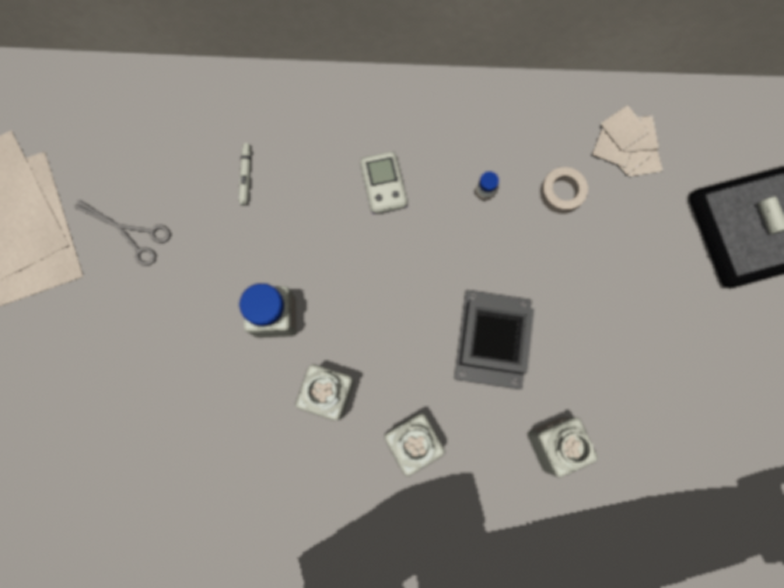

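View pics/scene1.png

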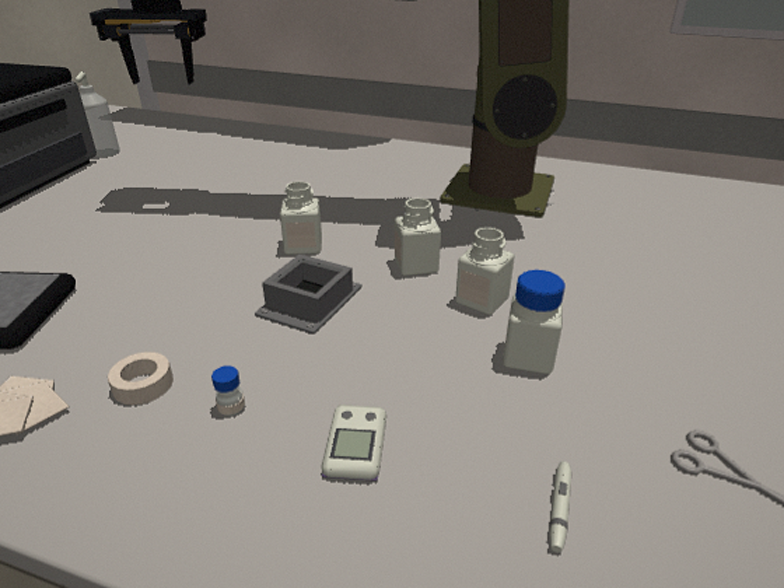

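Top view, original pixels: the jar-like things are the blue-capped jar (187,218), and three open jars at (231,278), (295,318) and (399,321). The capped one has the largest y (0.13 m), so it is farthest left, and it is the only closed one. The stand is at (353,243). I'll confirm with one enlarged crop.

Run:
```python
from h import *
from scipy.optimize import least_squares
T=viewer.snapshot('top'); S=viewer.snapshot('scene')
def crop(s,x0,y0,w,h,f): return cv2.resize(s['pixels'][y0:y0+h,x0:x0+w],None,fx=f,fy=f,interpolation=cv2.INTER_CUBIC)
a=crop(T,160,190,66,50,6); b=crop(T,320,203,66,74,6); c=crop(S,345,185,66,90,6); d=crop(S,180,178,80,62,4.95)
L=np.vstack([a,d])[:600]; 
a=np.vstack([a,cv2.resize(d,(396,300))]); b=np.vstack([cv2.resize(b,(264,296)),cv2.resize(c,(264,360))])[:600] if 0 else np.vstack([cv2.resize(b,(268,300)),cv2.resize(c,(268,300))])
cv2.imwrite('pics/crop1.png',np.hstack([a,b])[:,:,::-1])
t=np.linspace(0,2*np.pi,60)
from numpy import c_
res=[]
def stat(p,s):
    m=np.zeros(s['pixels'].shape[:2],np.uint8)
    pts=np.vstack([c_[p[0]+.0275*np.cos(t),p[1]+.0275*np.sin(t),0*t+z] for z in (.09,.116)])
    h=cv2.convexHull(proj(s,pts).astype(np.float32))[:,0]
    M=cv2.moments(h); return np.array([M['m10']/M['m00'],M['m01']/M['m00'],M['m00']])
for n,s in (('T',T),('S',S)):
    I=s['pixels'].astype(int); m=((I[...,2]-I[...,0]>50)).astype(np.uint8)
    k,l,st,ce=cv2.connectedComponentsWithStats(m); i=1+np.argmax(st[1:,4])
    o=np.r_[ce[i],st[i,4]]
    r=least_squares(lambda p:(stat(p,s)-o)[:2],[.53,.132],diff_step=1e-4)
    print(n,o.round(1),r.x.round(4),stat(r.x,s).round(1))
# camera origins
for s in (T,S):
    V=s['view']; print((-V[:3,:3].T@V[:3,3]).round(3))
```

```text
T [186.  216.9 704. ] [0.5311 0.1363] [186.  216.9 809.7]
S [385.3 206.8 825. ] [0.5264 0.1342] [385.3 206.8 903. ]
[ 0.399 -0.031  0.896]
[1.123 0.156 0.468]
```

View pics/crop1.png

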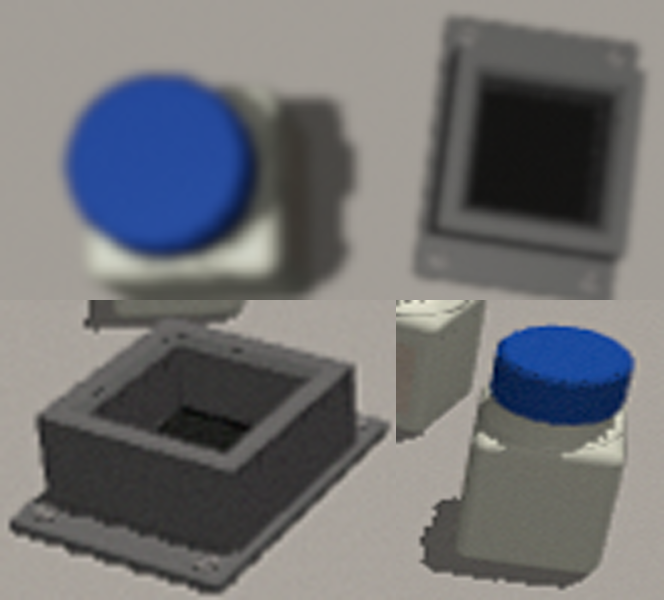

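The crop confirms it: the closed, blue-capped square jar is the leftmost. The stand's block and plate edges are clear too. Next I'll work out poses and yaws from the edges I read.

Run:
```python
from h import *
T=viewer.snapshot('top'); S=viewer.snapshot('scene')
def sh(n,s,px,z):
    P=ray(s,px,z)[:,:2]; e=np.roll(P,-1,0)-P
    print(n,P.round(3).tolist(),'c',P.mean(0).round(4),'len',np.hypot(*e.T).round(3),'ang',np.degrees(np.arctan2(e[:,1],e[:,0])).round(1)%90)
fb=lambda L:[(320+(x-396)/4.06,203+y/4.054) for x,y in L]
fa=lambda L:[(160+x/6,190+y/6) for x,y in L]
fd=lambda L:[(180+x/4.95,178+(y-300)/4.839) for x,y in L]
fc=lambda L:[(345+(x-396)/4.06,185+(y-300)/3.333) for x,y in L]
sh('plate T',T,fb([(446,15),(637,42),(607,298),(415,280)]),.01)
sh('hole T',T,fb([(480,78),(612,95),(600,226),(468,208)]),.042)
sh('stand S',S,fd([(38,418),(165,320),(355,368),(238,470)]),.045)
sh('jar shoulder right edge T',T,fa([(275,110),(280,265)]),.078)
sh('jar shoulder bottom edge T',T,fa([(105,275),(265,280)]),.078)
sh('jar base S',S,fc([(465,557),(580,585)]),0.0)
sh('jar shoulder S',S,fc([(475,447),(622,465)]),.078)
# dense dark-hole & stand mask
g=T['pixels'].astype(int); 
m=(g.max(2)<60).astype(np.uint8); k,l,st,ce=cv2.connectedComponentsWithStats(m)
i=l[243,353]; c=cv2.findContours((l==i).astype(np.uint8),0,1)[0][0]; r=cv2.minAreaRect(c)
print(st[i],r); sh('dark hole',T,cv2.boxPoints(r),.03)
m=((g.max(2)<115)).astype(np.uint8); k,l,st,ce=cv2.connectedComponentsWithStats(m)
i=l[243,353]; c=cv2.findContours((l==i).astype(np.uint8),0,1)[0][0]; r=cv2.minAreaRect(c)
print(st[i],r); sh('stand mask',T,cv2.boxPoints(r),.01)
print(bot.observe()['clock'])
```

```text
plate T [[0.578, -0.145], [0.567, -0.243], [0.437, -0.226], [0.443, -0.13]] c [ 0.5061 -0.1858] len [0.099 0.131 0.096 0.136] ang [83.6 82.6 86.4 83.8]
hole T [[0.54, -0.157], [0.534, -0.222], [0.47, -0.216], [0.476, -0.152]] c [ 0.5052 -0.1868] len [0.065 0.065 0.064 0.064] ang [84.4 84.2 84.  85. ]
stand S [[0.548, -0.235], [0.458, -0.226], [0.469, -0.134], [0.555, -0.145]] c [ 0.5076 -0.185 ] len [0.09  0.093 0.087 0.091] ang [83.8 83.6 82.4 85.1]
jar shoulder right edge T [[0.553, 0.106], [0.504, 0.101]] c [0.5285 0.1034] len [0.05 0.05] ang [5.4 5.4]
jar shoulder bottom edge T [[0.499, 0.155], [0.499, 0.105]] c [0.4989 0.1305] len [0.05 0.05] ang [89.9 89.9]
jar base S [[0.557, 0.112], [0.563, 0.162]] c [0.5597 0.1372] len [0.05 0.05] ang [83.5 83.5]
jar shoulder S [[0.567, 0.109], [0.562, 0.167]] c [0.5646 0.1381] len [0.058 0.058] ang [4.8 4.8]
[ 337  222   37   37 1128] ((355.1599426269531, 239.87997436523438), (34.223968505859375, 33.37544250488281), 8.130102157592773)
dark hole [[0.478, -0.15], [0.545, -0.159], [0.537, -0.228], [0.471, -0.217]] c [ 0.5078 -0.1884] len [0.068 0.069 0.068 0.068] ang [82.1 83.6 81.3 83.6]
[ 325  208   56   70 3141] ((352.9461975097656, 242.4307861328125), (50.11003112792969, 64.87016296386719), 7.125016689300537)
stand mask [[0.444, -0.129], [0.577, -0.144], [0.567, -0.248], [0.434, -0.229]] c [ 0.5056 -0.1876] len [0.134 0.104 0.134 0.101] ang [83.4 84.6 82.1 84.7]
1.0
```

```bash
cat >> h.py <<'E'
from scipy.spatial.transform import Rotation as Ro
def go(target,yaw):
    """shift mm in tool axes and wz to bring TCP to target with closing line (tool y) at yaw+90 (mod 180)"""
    o=bot.observe(); R=Ro.from_euler('xyz',o['eef_rot'],degrees=True); M=R.as_matrix()
    d=M.T@(np.array(target)-o['tcp_pos'])*1000
    a=np.degrees(np.arctan2(M[1,0],M[0,0])); dz=-((yaw-a+90)%180-90)
    tilt=np.degrees(M.T@np.cross(M[:,2],[0,0,-1]))
    print('t',round(o['clock'],2),'tcp',np.round(o['tcp_pos'],4),'rpy',np.round(o['eef_rot'],2),'F',np.round(o['ft_force'],2),'T',np.round(o['torque'],2),'gap',round(o['finger_gap'],4),'ff',np.round(o['finger_force'],1))
    print('shift',d.round(1),'wz',dz.round(1),'tilt',tilt.round(2),'xaxis ang',a.round(2),'q',np.round(o['joint_positions'],1))
E
python3 -c "
from h import *
go([.529,.135,.25],2)"
```

```text
t 1.0 tcp [ 0.224  -0.6102  0.2147] rpy [180.     0.    20.15] F [-0.08 -0.13 -0.15] T [-0.03 -0.05 -0.  ] gap 0.0951 ff 0.0
shift [ 543.1 -594.5  -35.3] wz 18.2 tilt [ 0.  0. -0.] xaxis ang 20.15 q [-74.6   7.1  94.6  -0.   78.4  -4.7]
```

```bash
R='{"x":543,"y":-594,"z":30,"wz":18}'; python3 -m handwheel '[{"x":60,"y":-60,"z":-30},{"x":543,"y":-594,"z":-30,"wz":18},{"x":543,"y":-594,"z":-30,"wz":18},{"x":543,"y":-594,"z":-30,"wz":18},{"x":543,"y":-594,"z":-30,"wz":18},{"x":543,"y":-594,"z":-30,"wz":18},{"x":543,"y":-594,"z":-30,"wz":18},{"x":543,"y":-594,"z":-30,"wz":18},{"x":543,"y":-594,"z":-30,"wz":18},{"x":543,"y":-594,"z":-30,"wz":18}]'; python3 -c "
from h import *
go([.529,.135,.16],2)"
```

```text
t 1.0 tcp [ 0.224  -0.6102  0.2147] rpy [180.     0.    20.15] F [-0.08 -0.13 -0.15] T [-0.03 -0.05 -0.  ] gap 0.0951 ff 0.0
shift [ 543.1 -594.5   54.7] wz 18.2 tilt [ 0.  0. -0.] xaxis ang 20.15 q [-74.6   7.1  94.6  -0.   78.4  -4.7]validation failed for argument at $[0]...
```

```bash
python3 -m handwheel '[{"x":60,"y":-60,"z":-30,"wx":0,"wy":0,"wz":0,"gripper":95},{"x":543,"y":-594,"z":-30,"wx":0,"wy":0,"wz":18,"gripper":95},{"x":543,"y":-594,"z":-30,"wx":0,"wy":0,"wz":18,"gripper":95},{"x":543,"y":-594,"z":-30,"wx":0,"wy":0,"wz":18,"gripper":95},{"x":543,"y":-594,"z":-30,"wx":0,"wy":0,"wz":18,"gripper":95},{"x":543,"y":-594,"z":-30,"wx":0,"wy":0,"wz":18,"gripper":95},{"x":543,"y":-594,"z":-30,"wx":0,"wy":0,"wz":18,"gripper":95},{"x":543,"y":-594,"z":-30,"wx":0,"wy":0,"wz":18,"gripper":95},{"x":543,"y":-594,"z":-30,"wx":0,"wy":0,"wz":18,"gripper":95},{"x":543,"y":-594,"z":-30,"wx":0,"wy":0,"wz":18,"gripper":95}]'; python3 -c "
from h import *
go([.529,.135,.16],2)"
```

```text
clock: 2.25
tcp_pos: [0.4606, -0.0335, 0.2429]
eef_rot: [180.0, -0.1, 2.2]
ft_force: [0.8, -0.2, 0.3]
finger_gap: 0.0952
finger_force: 0.0
t 2.25 tcp [ 0.4606 -0.0335  0.2429] rpy [ 1.7997e+02 -9.0000e-02  2.1600e+00] F [ 0.78 -0.25  0.33] T [ 0.06 -0.01 -0.01] gap 0.0952 ff 0.0
shift [  74.6 -165.8   83. ] wz 0.2 tilt [ 0.03 -0.09  0.  ] xaxis ang 2.16 q [-10.8 -18.7 115.7  -0.   82.9  77. ]
```

```bash
python3 -m handwheel '[{"x":74,"y":-165,"z":0,"wx":0,"wy":0,"wz":0,"gripper":95},{"x":74,"y":-165,"z":0,"wx":0,"wy":0,"wz":0,"gripper":95},{"x":74,"y":-165,"z":0,"wx":0,"wy":0,"wz":0,"gripper":95},{"x":74,"y":-165,"z":83,"wx":0,"wy":0,"wz":0,"gripper":95},{"x":74,"y":-165,"z":83,"wx":0,"wy":0,"wz":0,"gripper":95},{"x":74,"y":-165,"z":83,"wx":0,"wy":0,"wz":0,"gripper":95}]'
python3 - <<'E'
from h import *
go([.529,.135,.043],2)
S=viewer.snapshot('scene'); o=bot.observe()
M=Ro.from_euler('xyz',o['eef_rot'],degrees=True).as_matrix()
im=S['pixels'].copy(); S['pixels']=im
for e in (-.05,0,.05):
    u=proj(S,o['tcp_pos']+M[:,1]*e)[0]; cv2.circle(im,tuple(int(v) for v in u),2,(255,0,0),-1)
save(S,'s2.png',(290,100,490,260),4)
E
```

```text
clock: 3.0
tcp_pos: [0.5265, 0.1316, 0.1576]
eef_rot: [180.0, 0.2, 2.1]
ft_force: [-0.0, 0.4, 0.4]
finger_gap: 0.0955
finger_force: 0.0
t 3.0 tcp [0.5265 0.1316 0.1576] rpy [179.97   0.24   2.12] F [-0.03  0.36  0.42] T [ 0.07 -0.02  0.02] gap 0.0955 ff 0.0
shift [  3.1  -3.4 114.6] wz 0.1 tilt [ 0.03  0.24 -0.  ] xaxis ang 2.12 q [  8.4  -3.9 111.4   0.   72.7  96.2]
```

View pics/s2.png

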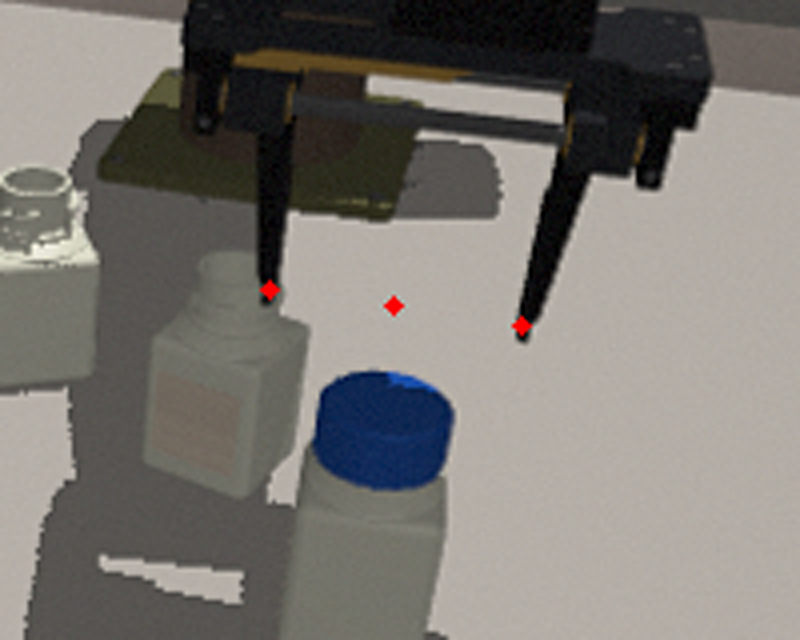

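Picture: open fingers straddle the blue cap (cap top at ~(385,385) in the crop), with the TCP above it. I'm descending over the jar body.

```bash
python3 -m handwheel '[{"x":3,"y":-3,"z":30,"wx":0,"wy":0,"wz":0,"gripper":95},{"x":3,"y":-3,"z":60,"wx":0,"wy":0,"wz":0,"gripper":95},{"x":3,"y":-3,"z":90,"wx":0,"wy":0,"wz":0,"gripper":95},{"x":3,"y":-3,"z":105,"wx":0,"wy":0,"wz":0,"gripper":95},{"x":3,"y":-3,"z":114,"wx":0,"wy":0,"wz":0,"gripper":95},{"x":3,"y":-3,"z":114,"wx":0,"wy":0,"wz":0,"gripper":95},{"x":3,"y":-3,"z":114,"wx":0,"wy":0,"wz":0,"gripper":95}]'
python3 - <<'E'
from h import *
go([.529,.135,.043],2)
E
```

```text
clock: 3.92
tcp_pos: [0.5317, 0.1354, 0.0468]
eef_rot: [-180.0, -0.1, 2.2]
ft_force: [0.1, 0.2, 0.2]
finger_gap: 0.0953
finger_force: 0.0
t 3.92 tcp [0.5317 0.1354 0.0468] rpy [-1.7998e+02 -1.3000e-01  2.1500e+00] F [0.13 0.22 0.19] T [ 0.02 -0.05  0.02] gap 0.0953 ff 0.0
shift [-2.7  0.3  3.8] wz 0.2 tilt [-0.02 -0.13 -0.  ] xaxis ang 2.15 q [  8.7   3.9 115.3   0.   60.7  96.5]
```

```bash
python3 -m handwheel '[{"x":-2,"y":0,"z":3,"wx":0,"wy":0,"wz":0,"gripper":95},{"x":-2,"y":0,"z":3,"wx":0,"wy":0,"wz":0,"gripper":50},{"x":-2,"y":0,"z":3,"wx":0,"wy":0,"wz":0,"gripper":50},{"x":-2,"y":0,"z":3,"wx":0,"wy":0,"wz":0,"gripper":50},{"x":-2,"y":0,"z":3,"wx":0,"wy":0,"wz":0,"gripper":50},{"x":-2,"y":0,"z":3,"wx":0,"wy":0,"wz":0,"gripper":50},{"x":-2,"y":0,"z":3,"wx":0,"wy":0,"wz":0,"gripper":50}]' 30
python3 - <<'E'
from h import *
go([.529,.135,.043],2)
E
```

```text
clock: 4.8
tcp_pos: [0.5288, 0.1351, 0.0425]
eef_rot: [180.0, -0.0, 2.2]
ft_force: [-0.7, -0.5, 0.4]
finger_gap: 0.0624
finger_force: 29.7
t 4.8 tcp [0.5288 0.1351 0.0425] rpy [179.99  -0.     2.16] F [-0.71 -0.45  0.38] T [-0.06  0.03  0.01] gap 0.0624 ff 29.7
shift [ 0.2  0.2 -0.5] wz 0.2 tilt [ 0.01 -0.    0.  ] xaxis ang 2.16 q [  8.7   3.9 115.7  -0.   60.4  96.6]
```

```bash
python3 -m handwheel '[{"x":0,"y":0,"z":-15,"wx":0,"wy":0,"wz":0,"gripper":50},{"x":0,"y":0,"z":-50,"wx":0,"wy":0,"wz":0,"gripper":50},{"x":0,"y":0,"z":-80,"wx":0,"wy":0,"wz":0,"gripper":50},{"x":0,"y":0,"z":-80,"wx":0,"wy":0,"wz":0,"gripper":50},{"x":0,"y":0,"z":-80,"wx":0,"wy":0,"wz":0,"gripper":50}]'
python3 - <<'E'
from h import *
go([.506,-.186,.1225],-6)
E
```

```text
clock: 5.42
tcp_pos: [0.5277, 0.1351, 0.1211]
eef_rot: [180.0, 0.1, 2.2]
ft_force: [0.2, -0.0, -4.7]
finger_gap: 0.0623
finger_force: 29.7
t 5.42 tcp [0.5277 0.1351 0.1211] rpy [1.7999e+02 1.2000e-01 2.1600e+00] F [ 0.23 -0.   -4.67] T [ 0.02  0.06 -0.02] gap 0.0623 ff 29.7
shift [-33.7 320.1  -1.3] wz 8.2 tilt [ 0.01  0.12 -0.  ] xaxis ang 2.16 q [  8.7  -1.7 113.    0.   68.8  96.6]
```

```bash
python3 -m handwheel '[{"x":-3,"y":30,"z":-1,"wx":0,"wy":0,"wz":2,"gripper":50},{"x":-9,"y":85,"z":-1,"wx":0,"wy":0,"wz":4,"gripper":50},{"x":-15,"y":140,"z":-1,"wx":0,"wy":0,"wz":6,"gripper":50},{"x":-21,"y":195,"z":-1,"wx":0,"wy":0,"wz":8,"gripper":50},{"x":-27,"y":250,"z":-1,"wx":0,"wy":0,"wz":8,"gripper":50},{"x":-31,"y":295,"z":-1,"wx":0,"wy":0,"wz":8,"gripper":50},{"x":-34,"y":320,"z":-1,"wx":0,"wy":0,"wz":8,"gripper":50},{"x":-34,"y":320,"z":-1,"wx":0,"wy":0,"wz":8,"gripper":50},{"x":-34,"y":320,"z":-1,"wx":0,"wy":0,"wz":8,"gripper":50}]'
python3 - <<'E'
from h import *
go([.506,-.186,.098],-6)
S=viewer.snapshot('scene'); T=viewer.snapshot('top')
a=cv2.resize(S['pixels'][110:280,140:290],None,fx=3.5,fy=3.5,interpolation=cv2.INTER_CUBIC)
cv2.imwrite('pics/s3.png',a[:,:,::-1])
for s in (S,T):
  for t in ('well','jar','cap_center'):
    for d in spotter.spot_in(s,t)[:3]: print(t,np.round(d['position'],3),round(d['score'],2),proj(s,d['position']).round(0))
E
```

```text
clock: 6.55
tcp_pos: [0.5058, -0.1849, 0.1217]
eef_rot: [-179.9, 0.2, -5.8]
ft_force: [-0.2, 0.5, -4.9]
finger_gap: 0.0627
finger_force: 29.7
t 6.55 tcp [ 0.5058 -0.1849  0.1217] rpy [-1.7991e+02  1.6000e-01 -5.8400e+00] F [-0.18  0.51 -4.92] T [0.04 0.05 0.02] gap 0.0627 ff 29.7
shift [ 0.3  1.1 23.7] wz 0.2 tilt [-0.09  0.16 -0.  ] xaxis ang -5.84 q [-25.8  -2.5 113.7   0.   69.   70. ]
well [ 0.543 -0.183  0.024] 0.74 [[214. 215.]]
jar [ 0.535 -0.172  0.125] 0.93 [[217. 168.]]
jar [ 0.376 -0.064  0.063] 0.72 [[298. 170.]]
jar [0.442 0.058 0.061] 0.58 [[348. 196.]]
cap_center [ 0.529 -0.179  0.188] 0.97 [[212. 134.]]
well [ 0.487 -0.138  0.014] 0.56 [[329. 250.]]
jar [0.423 0.048 0.083] 0.66 [[232. 278.]]
jar [ 0.736 -0.018  0.02 ] 0.47 [[274. 131.]]
cap_center [0.745 0.192 0.017] 0.71 [[175. 124.]]
```

View pics/s3.png

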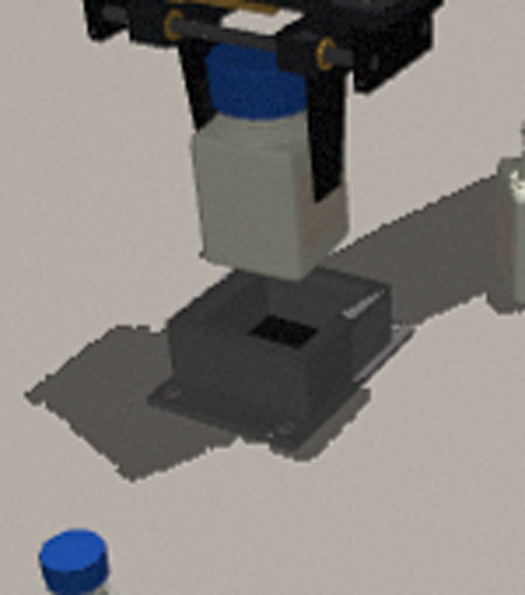

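Picture: the jar hangs upright over the stand. Its base corners are at about (203,258), (305,280) and (348,238); the stand rim is at (168,322), (305,352), (390,285) and (240,268). I'll compare both through the same camera.

Run:
```python
from h import *
S=viewer.snapshot('scene')
def sh(n,px,z):
    P=ray(S,[(140+x/3.5,110+y/3.5) for x,y in px],z)[:,:2]; e=np.diff(P,axis=0)
    print(n,P.round(4).tolist(),np.hypot(*e.T).round(4),(np.degrees(np.arctan2(e[:,1],e[:,0]))%90).round(1))
sh('jar',[(203,258),(305,280),(348,238)],.0792)
sh('rim',[(168,322),(305,352),(390,285),(240,268)],.045)
# predicted corner pixels of jar base (from TCP) and rim (0.506,-0.186,-6)
for n,c,h,z,y in (('jar',bot.observe()['tcp_pos'][:2],.031,.0792,-5.84),('rim',(.506,-.186),.046,.045,-6)):
    a=np.radians(y); R=np.array([[np.cos(a),-np.sin(a)],[np.sin(a),np.cos(a)]])
    P=np.array([[1,-1],[1,1],[-1,1],[-1,-1]])*h@R.T+c
    print(n,((proj(S,np.c_[P,[z]*4])-[140,110])*3.5).round(0).tolist())
```

```text
jar [[0.5278, -0.2198], [0.5304, -0.1566], [0.4795, -0.1542]] [0.0633 0.0509] [87.6 87.3]
rim [[0.5462, -0.2356], [0.548, -0.1507], [0.4667, -0.1351], [0.4787, -0.2264]] [0.085  0.0828 0.0921] [88.7 79.2  7.5]
jar [[197.0, 264.0], [294.0, 289.0], [353.0, 239.0], [260.0, 216.0]]
rim [[166.0, 322.0], [308.0, 362.0], [391.0, 284.0], [257.0, 250.0]]
```

Run:
```python
from h import *
S=viewer.snapshot('scene'); f=6; x0,y0=180,135
im=cv2.resize(S['pixels'][y0:y0+95,x0:x0+85],None,fx=f,fy=f,interpolation=cv2.INTER_CUBIC)
t=bot.observe()['tcp_pos']
for c,h,z,y,col in ((t[:2],.031,t[2]-.0425,-5.84,(255,0,0)),(t[:2],.031,t[2]+.0355,-5.84,(255,0,0)),((.506,-.186),.046,.045,-6,(0,255,0)),((.506,-.186),.0365,.045,-6,(0,255,0))):
    a=np.radians(y); R=np.array([[np.cos(a),-np.sin(a)],[np.sin(a),np.cos(a)]])
    P=np.array([[1,-1],[1,1],[-1,1],[-1,-1]])*h@R.T+c
    q=(proj(S,np.c_[P,[z]*4])-[x0,y0]+.5)*f-.5
    cv2.polylines(im,[q.round().astype(np.int32)],True,col,1)
cv2.imwrite('pics/s4.png',im[:,:,::-1])
```

```text
(no output)
```

View pics/s4.png

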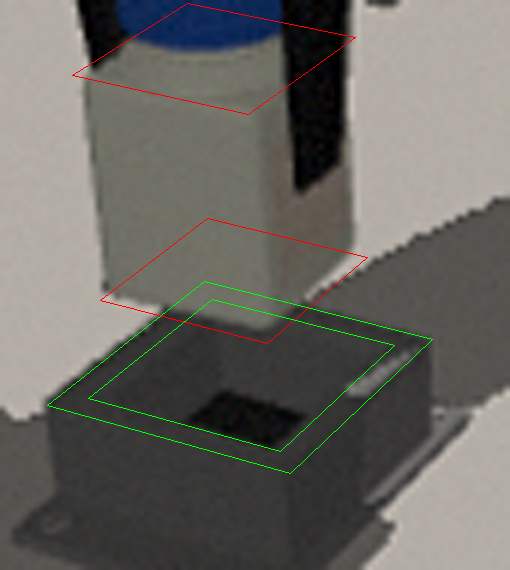

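The stand overlay matches well. The jar base lies perhaps 2–3 mm nearer the robot than the TCP suggests, so I'm shifting x by +2 mm and going down gently, watching the force.

```bash
python3 -m handwheel '[{"x":2,"y":1,"z":10,"wx":0,"wy":0,"wz":0.2,"gripper":50},{"x":2,"y":1,"z":22,"wx":0,"wy":0,"wz":0.2,"gripper":50},{"x":2,"y":1,"z":29,"wx":0,"wy":0,"wz":0.2,"gripper":50},{"x":2,"y":1,"z":32,"wx":0,"wy":0,"wz":0.2,"gripper":50},{"x":2,"y":1,"z":34,"wx":0,"wy":0,"wz":0.2,"gripper":50},{"x":2,"y":1,"z":35,"wx":0,"wy":0,"wz":0.2,"gripper":50},{"x":2,"y":1,"z":36,"wx":0,"wy":0,"wz":0.2,"gripper":50},{"x":2,"y":1,"z":37,"wx":0,"wy":0,"wz":0.2,"gripper":50},{"x":2,"y":1,"z":37,"wx":0,"wy":0,"wz":0.2,"gripper":50}]'
python3 - <<'E'
from h import *
go([.5075,-.186,.0525],-6)
E
```

```text
clock: 8.18
tcp_pos: [0.5089, -0.1871, 0.0874]
eef_rot: [180.0, -0.0, -6.0]
ft_force: [-3.7, 1.0, 2.4]
finger_gap: 0.0619
finger_force: 29.7
t 8.18 tcp [ 0.5089 -0.1871  0.0874] rpy [ 1.7999e+02 -3.0000e-02 -6.0400e+00] F [-3.71  0.97  2.39] T [ 0.26  0.49 -0.02] gap 0.0619 ff 29.7
shift [-1.5 -1.  34.9] wz -0.0 tilt [ 0.01 -0.03 -0.  ] xaxis ang -6.04 q [-2.590e+01  1.000e-01  1.147e+02 -0.000e+00  6.510e+01  7.020e+01]
```

```bash
python3 -m handwheel '[{"x":0,"y":0,"z":-3,"wx":0,"wy":0,"wz":0,"gripper":50},{"x":-4,"y":-0.5,"z":-3,"wx":0,"wy":0,"wz":0,"gripper":50},{"x":-4,"y":-0.5,"z":-1,"wx":0,"wy":0,"wz":0,"gripper":50},{"x":-4,"y":-0.5,"z":0,"wx":0,"wy":0,"wz":0,"gripper":50},{"x":-4,"y":-0.5,"z":1,"wx":0,"wy":0,"wz":0,"gripper":50},{"x":-4,"y":-0.5,"z":2,"wx":0,"wy":0,"wz":0,"gripper":50},{"x":-4,"y":-0.5,"z":2,"wx":0,"wy":0,"wz":0,"gripper":50}]'
python3 - <<'E'
from h import *
go([.5075,-.186,.0525],-6)
E
```

```text
clock: 9.05
tcp_pos: [0.5058, -0.187, 0.086]
eef_rot: [179.9, -0.1, -6.0]
ft_force: [-1.2, -0.8, 5.0]
finger_gap: 0.0617
finger_force: 30.0
t 9.05 tcp [ 0.5058 -0.187   0.086 ] rpy [ 1.799e+02 -1.400e-01 -6.020e+00] F [-1.23 -0.83  4.97] T [-0.03  0.59  0.08] gap 0.0617 ff 30.0
shift [ 1.5 -1.3 33.5] wz -0.0 tilt [ 0.1  -0.14 -0.  ] xaxis ang -6.02 q [-2.600e+01 -3.000e-01  1.152e+02 -1.000e-01  6.480e+01  7.010e+01]
```

Run:
```python
from h import *
S=viewer.snapshot('scene'); T=viewer.snapshot('top'); f=7; x0,y0=180,150
raw=S['pixels'][y0:y0+85,x0:x0+85]
raw=np.clip(raw.astype(float)*1.8,0,255).astype(np.uint8)
im=cv2.resize(raw,None,fx=f,fy=f,interpolation=cv2.INTER_CUBIC)
t=bot.observe()['tcp_pos']
for c,h,z,y,col in ((t[:2],.031,t[2]+.0355,-5.84,(255,0,0)),((.506,-.186),.0365,.045,-6,(0,255,0)),((.506,-.186),.0325,.041,-6,(0,255,0))):
    a=np.radians(y); R=np.array([[np.cos(a),-np.sin(a)],[np.sin(a),np.cos(a)]])
    P=np.array([[1,-1],[1,1],[-1,1],[-1,-1]])*h@R.T+c
    q=(proj(S,np.c_[P,[z]*4])-[x0,y0]+.5)*f-.5
    cv2.polylines(im,[q.round().astype(np.int32)],True,col,1)
cv2.imwrite('pics/s5.png',im[:,:,::-1])
```

```text
(no output)
```

View pics/s5.png

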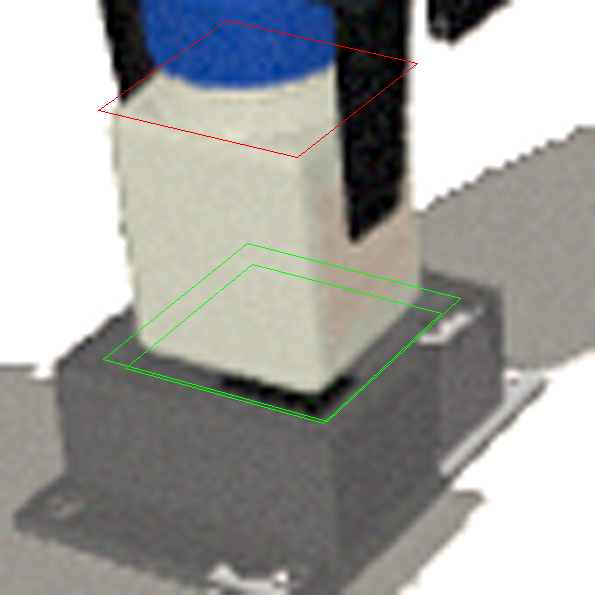

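Run:
```python
from h import *
S=viewer.snapshot('scene'); t=bot.observe()['tcp_pos']; print(t)
a=np.radians(-6); R=np.array([[np.cos(a),-np.sin(a)],[np.sin(a),np.cos(a)]])
for n,L,z in (('front',[(165,354),(230,371),(295,388)],.0435),('right',[(335,385),(370,350),(400,322)],.0435),('left',[(136,335)],.0435)):
    P=ray(S,[(180+(x+.5)/7-.5,150+(y+.5)/7-.5) for x,y in L],z)[:,:2]
    print(n,((P-[.506,-.186])@R*1000).round(1).tolist())
```

```text
[ 0.50579683 -0.18704756  0.0859548 ]
front [[24.6, -24.1], [24.3, -2.7], [23.9, 18.4]]
right [[17.8, 27.5], [-2.4, 26.7], [-19.3, 26.5]]
left [[19.6, -37.4]]
```

Picture: the jar's front base edge (165–295, 354–388) lies well behind the well's front edge (green), so the jar rests on the rear bevel. In the well frame it sits about 6 mm toward −x and 3 mm toward −y. I'm lifting, shifting and retrying.

```bash
python3 -m handwheel '[{"x":0,"y":0,"z":-5,"wx":0,"wy":0,"wz":0,"gripper":50},{"x":7,"y":-2,"z":-5,"wx":0,"wy":0,"wz":0,"gripper":50},{"x":7,"y":-2,"z":-5,"wx":0,"wy":0,"wz":0,"gripper":50},{"x":7,"y":-2,"z":-5,"wx":0,"wy":0,"wz":0,"gripper":50},{"x":7,"y":-2,"z":-3,"wx":0,"wy":0,"wz":0,"gripper":50},{"x":7,"y":-2,"z":-2,"wx":0,"wy":0,"wz":0,"gripper":50},{"x":7,"y":-2,"z":-1,"wx":0,"wy":0,"wz":0,"gripper":50},{"x":7,"y":-2,"z":0,"wx":0,"wy":0,"wz":0,"gripper":50},{"x":7,"y":-2,"z":0,"wx":0,"wy":0,"wz":0,"gripper":50}]'
python3 - <<'E'
from h import *
go([.5125,-.184,.0525],-6)
E
```

```text
clock: 10.32
tcp_pos: [0.512, -0.1848, 0.0881]
eef_rot: [-180.0, 0.1, -6.0]
ft_force: [-10.3, 4.5, 16.6]
finger_gap: 0.0616
finger_force: 30.0
t 10.32 tcp [ 0.512  -0.1848  0.0881] rpy [-1.7998e+02  6.0000e-02 -6.0200e+00] F [-10.3    4.53  16.6 ] T [0.87 1.84 0.03] gap 0.0616 ff 30.0
shift [ 0.5 -0.8 35.6] wz -0.0 tilt [-0.02  0.06 -0.  ] xaxis ang -6.02 q [-25.5   0.4 114.4  -0.   65.3  70.5]
```

```bash
python3 -m handwheel '[{"x":0,"y":0,"z":-6,"wx":0,"wy":0,"wz":0,"gripper":50},{"x":0,"y":0,"z":-15,"wx":0,"wy":0,"wz":0,"gripper":50},{"x":0,"y":0,"z":-15,"wx":0,"wy":0,"wz":0,"gripper":50},{"x":0,"y":0,"z":-15,"wx":0,"wy":0,"wz":0,"gripper":50}]' 60
python3 - <<'E'
from h import *
go([.5125,-.184,.0525],-6)
S=viewer.snapshot('scene'); f=7; x0,y0=180,135
raw=np.clip(S['pixels'][y0:y0+85,x0:x0+85].astype(float)*1.8,0,255).astype(np.uint8)
im=cv2.resize(raw,None,fx=f,fy=f,interpolation=cv2.INTER_CUBIC)
t=bot.observe()['tcp_pos']
for c,h,z,y,col in ((t[:2],.031,t[2]-.0425,-6,(255,0,0)),(t[:2],.031,t[2]+.0355,-6,(255,0,0)),((.506,-.186),.0365,.045,-6,(0,255,0))):
    a=np.radians(y); R=np.array([[np.cos(a),-np.sin(a)],[np.sin(a),np.cos(a)]])
    P=np.array([[1,-1],[1,1],[-1,1],[-1,-1]])*h@R.T+c
    q=(proj(S,np.c_[P,[z]*4])-[x0,y0]+.5)*f-.5
    cv2.polylines(im,[q.round().astype(np.int32)],True,col,1)
cv2.imwrite('pics/s6.png',im[:,:,::-1])
E
```

```text
clock: 10.82
tcp_pos: [0.5117, -0.1848, 0.099]
eef_rot: [-180.0, 0.0, -6.0]
ft_force: [0.4, -0.2, -4.2]
finger_gap: 0.0619
finger_force: 59.9
t 10.82 tcp [ 0.5117 -0.1848  0.099 ] rpy [-1.7999e+02  3.0000e-02 -6.0500e+00] F [ 0.41 -0.16 -4.16] T [ 0.04  0.05 -0.04] gap 0.0619 ff 59.9
shift [ 0.7 -0.9 46.5] wz -0.0 tilt [-0.01  0.03  0.  ] xaxis ang -6.05 q [-25.5  -0.4 114.   -0.   66.4  70.5]
```

View pics/s6.png

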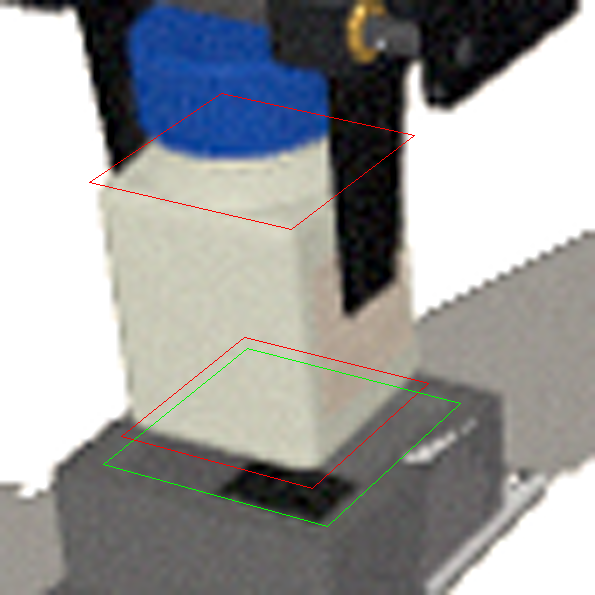

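The base edge reads about 3 px high, and the shoulder reads low too, so edge rounding or tilt is confusing this. I'll compare edge offsets numerically with the initial picture (jar upright, on the counter), which cancels the bias.

```bash
cat > cmp.py <<'E'
from h import *
def prof(img,s,c,yaw,z0):
    """z-offset (mm) of strongest edges vs model, model jar centre c, yaw, underside z0"""
    a=np.radians(yaw); ex=np.array([np.cos(a),np.sin(a),0]); ey=np.array([-np.sin(a),np.cos(a),0])
    c=np.array([c[0],c[1],z0]); sx=img.shape[1]/560
    I=img.astype(np.float32); zs=np.arange(-12,12.1,.5)/1000
    def edge(base,dirv,ch):
        P=base+zs[:,None]*dirv; q=((proj(s,P)+.5)*sx-.5).astype(np.float32)
        v=cv2.remap(ch,q[:,0][None],q[:,1][None],cv2.INTER_LINEAR)[0]
        g=np.abs(np.gradient(cv2.GaussianBlur(v[None],(5,1),0)[0])); i=np.argmax(g[2:-2])+2
        return round(float(zs[i]*1000),1)
    blue=I[...,2]-I[...,0]; lum=I.sum(2); up=np.array([0,0,1.])
    print(' bottom front (z):',[edge(c+.031*ex+y*ey,up,lum) for y in (-.02,-.012,-.004,.004,.012,.02)])
    print(' cap lower arc (z):',[edge(c+.0275*(np.cos(t)*ex+np.sin(t)*ey)+.090*up,up,blue) for t in np.radians([-50,-35,-20,-5,10,25])])
    o=-s['view'][:3,:3].T@s['view'][:3,3]; d=(c-o)[:2]; lat=np.array([d[1],-d[0],0])/np.hypot(*d); lat=-lat
    print(' left silhouette (out +) at heights 15,30,45,60:',[min(edge(c+k*ey-.031*(-ex)+h*up,-lat if 0 else lat,lum) for k in (-.031,)) for h in (.015,.03,.045,.06)])
    print(' cap left (out+) at 95,103:',[edge(c+.0275*lat+h*up,lat,blue) for h in (.095,.103)], 'cap right',[edge(c-.0275*lat+h*up,-lat,blue) for h in (.095,.103)])
E
python3 - <<'E'
from cmp import *
S=viewer.snapshot('scene'); t=bot.observe()['tcp_pos']
print('initial'); prof(cv2.imread('pics/scene1.png')[:,:,::-1],S,(.5288,.1351),2.2,0)
print('now'); prof(S['pixels'],S,t[:2],-6,t[2]-.0425)
E
```

```text
initial
 bottom front (z): [-9.0, -8.5, -8.5, -8.5, -6.5, -4.0]
 cap lower arc (z): [1.5, 2.0, 2.0, 2.5, 2.0, 3.0]
 left silhouette (out +) at heights 15,30,45,60: [-2.0, 8.5, 0.0, 0.0]
 cap left (out+) at 95,103: [0.5, 0.5] cap right [-1.0, -1.0]
now
 bottom front (z): [3.5, 4.0, 5.5, 3.5, 3.5, 3.5]
 cap lower arc (z): [-3.0, 0.0, 0.5, 1.0, 0.5, 1.0]
 left silhouette (out +) at heights 15,30,45,60: [-3.0, -2.5, -2.0, -2.0]
 cap left (out+) at 95,103: [1.0, 2.0] cap right [-7.0, -10.0]
```

Rechecking the contacts: the force ratio Fx/Fz = −0.5 in contacts 1 and 3 is a push from the +x bevel, which agrees with the top camera (jar about 2 mm ahead of the TCP, stand at x = 0.5055). The low base edge is just its rounding. The jar should therefore go to TCP x ≈ 0.503.

```bash
python3 -m handwheel '[{"x":-8.5,"y":0.5,"z":0,"wx":0,"wy":0,"wz":0,"gripper":50},{"x":-8.5,"y":0.5,"z":0,"wx":0,"wy":0,"wz":0,"gripper":50},{"x":-8.5,"y":0.5,"z":6,"wx":0,"wy":0,"wz":0,"gripper":50},{"x":-8.5,"y":0.5,"z":9,"wx":0,"wy":0,"wz":0,"gripper":50},{"x":-8.5,"y":0.5,"z":11,"wx":0,"wy":0,"wz":0,"gripper":50},{"x":-8.5,"y":0.5,"z":12,"wx":0,"wy":0,"wz":0,"gripper":50},{"x":-8.5,"y":0.5,"z":13,"wx":0,"wy":0,"wz":0,"gripper":50},{"x":-8.5,"y":0.5,"z":14,"wx":0,"wy":0,"wz":0,"gripper":50},{"x":-8.5,"y":0.5,"z":14,"wx":0,"wy":0,"wz":0,"gripper":50}]' 30
python3 - <<'E'
from h import *
go([.503,-.186,.0525],-6)
E
```

```text
clock: 12.05
tcp_pos: [0.5036, -0.1845, 0.0875]
eef_rot: [-180.0, 0.0, -6.0]
ft_force: [-6.6, 1.9, 8.4]
finger_gap: 0.0617
finger_force: 30.0
t 12.05 tcp [ 0.5036 -0.1845  0.0875] rpy [-1.7999e+02  2.0000e-02 -6.0200e+00] F [-6.6   1.94  8.37] T [0.78 1.21 0.26] gap 0.0617 ff 30.0
shift [-0.4  1.6 35. ] wz -0.0 tilt [-0.01  0.02 -0.  ] xaxis ang -6.02 q [-25.9  -0.6 115.4   0.   65.2  70.2]
```

Run:
```python
from h import *
from cmp import prof
S=viewer.snapshot('scene'); T=viewer.snapshot('top'); f=8
a=np.clip(S['pixels'][128:203,180:242].astype(float)*1.8,0,255).astype(np.uint8)
b=np.clip(T['pixels'][205:280,320:358+0].astype(float)*2.2,0,255).astype(np.uint8)
cv2.imwrite('pics/s7.png',cv2.resize(np.hstack([a,b]),None,fx=f,fy=f,interpolation=cv2.INTER_CUBIC)[:,:,::-1])
t=bot.observe()['tcp_pos']; prof(S['pixels'],S,t[:2],-6,t[2]-.0425)
```

```text
bottom front (z): [4.0, 4.0, 3.5, 5.5, 5.0, 5.5]
 cap lower arc (z): [-2.0, -0.5, 0.0, 0.5, 0.0, 0.5]
 left silhouette (out +) at heights 15,30,45,60: [2.5, -3.0, -0.5, -2.0]
 cap left (out+) at 95,103: [2.5, 2.0] cap right [-7.0, 6.0]
```

View pics/s7.png

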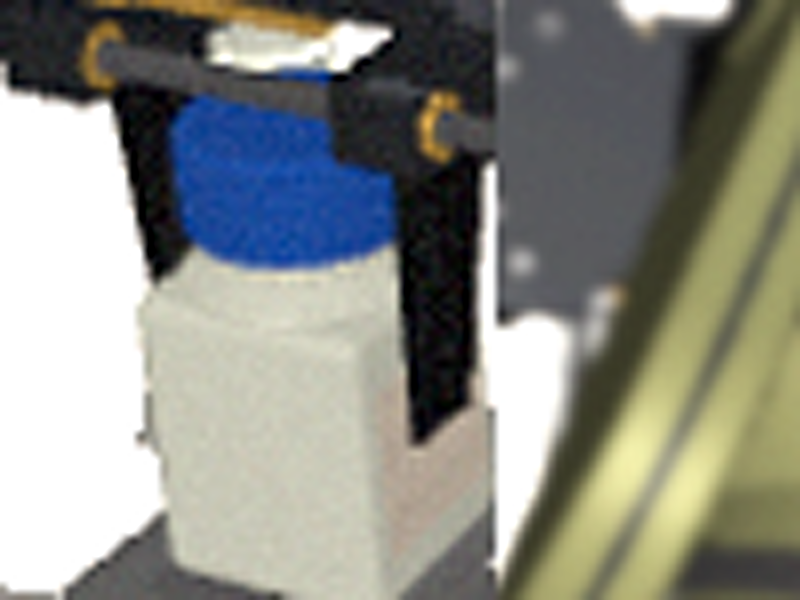

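Run:
```python
from h import *
S=viewer.snapshot('scene'); t=bot.observe()['tcp_pos']
im0=cv2.imread('pics/scene1.png')[:,:,::-1].astype(np.float32)
zs=np.arange(-12,14.1,2)/1000
def P(img,c,yaw,z0,y,h):
    a=np.radians(yaw); ex=np.array([np.cos(a),np.sin(a),0]); ey=np.array([-np.sin(a),np.cos(a),0])
    p=np.array([c[0],c[1],z0+h])+.031*ex+y*ey+zs[:,None]*[0,0,1]
    k=img.shape[1]/560; q=((proj(S,p)+.5)*k-.5).astype(np.float32)
    v=cv2.remap(np.ascontiguousarray(img),q[:,0][None],q[:,1][None],1)[0]
    return v.round().astype(int)
print((zs*1000).astype(int))
for y in (-.015,0,.015):
    print('init bottom',y,[tuple(map(int,v)) for v in P(im0,(.5288,.1351),2.2,0,y,0)])
    print('now  bottom',y,[tuple(map(int,v)) for v in P(S['pixels'].astype(np.float32),t[:2],-6,t[2]-.0425,y,0)])
for y in (-.015,0,.01):
    print('init shoulder',y,P(im0,(.5288,.1351),2.2,0,y,.078).sum(1).tolist())
    print('now  shoulder',y,P(S['pixels'].astype(np.float32),t[:2],-6,t[2]-.0425,y,.078).sum(1).tolist())
```

```text
[-12 -10  -8  -6  -4  -2   0   2   4   6   8  10  12  14]
init bottom -0.015 [(172, 167, 159), (160, 154, 147), (106, 103, 98), (77, 75, 71), (78, 76, 73), (80, 77, 74), (78, 75, 73), (78, 75, 73), (87, 85, 80), (100, 100, 92), (105, 105, 95), (106, 105, 95), (108, 107, 98), (106, 105, 96)]
now  bottom -0.015 [(52, 51, 51), (55, 52, 53), (55, 52, 52), (52, 51, 50), (49, 49, 49), (48, 47, 47), (48, 47, 47), (51, 51, 51), (64, 62, 60), (100, 98, 91), (111, 111, 100), (113, 113, 101), (112, 111, 102), (111, 111, 102)]
init bottom 0 [(168, 162, 155), (177, 170, 163), (152, 146, 142), (99, 97, 94), (76, 75, 72), (79, 79, 75), (79, 77, 74), (81, 79, 75), (88, 87, 81), (100, 101, 92), (107, 107, 98), (107, 106, 97), (107, 106, 97), (107, 105, 96)]
now  bottom 0 [(55, 54, 54), (56, 54, 53), (53, 53, 51), (44, 45, 45), (23, 26, 25), (18, 20, 19), (21, 20, 20), (36, 34, 34), (63, 62, 59), (99, 99, 91), (113, 113, 103), (113, 113, 102), (112, 113, 103), (112, 112, 103)]
init bottom 0.015 [(168, 163, 156), (169, 162, 157), (179, 171, 165), (138, 133, 127), (90, 88, 83), (77, 75, 71), (78, 75, 71
[... 172 characters left out ...]
7, 36, 35), (16, 17, 16), (18, 19, 18), (13, 13, 11), (12, 12, 12), (45, 46, 43), (89, 90, 81), (111, 112, 103), (112, 114, 105), (110, 108, 100), (111, 111, 101)]
init shoulder -0.015 [313, 309, 309, 313, 319, 323, 317, 303, 294, 307, 306, 295, 296, 296]
now  shoulder -0.015 [325, 328, 330, 329, 338, 343, 333, 313, 311, 309, 302, 224, 106, 49]
init shoulder 0 [310, 311, 310, 317, 326, 325, 321, 336, 325, 320, 323, 316, 318, 305]
now  shoulder 0 [326, 326, 329, 334, 339, 337, 333, 340, 340, 338, 335, 329, 320, 272]
init shoulder 0.01 [314, 307, 308, 311, 352, 413, 496, 404, 338, 309, 315, 318, 316, 313]
now  shoulder 0.01 [325, 328, 326, 326, 336, 343, 344, 352, 345, 343, 342, 340, 335, 324]
```

The base edge sits at the same offset now as in the initial picture (+4.5 mm both times), so the jar is upright and unmoved in the hand; the offset is a camera bias. With that removed, contact 2 (0.5058, −0.187) was nearly centred and also went deepest. I'm sliding there under light contact.

```bash
python3 -m handwheel '[{"x":0,"y":0,"z":-2,"wx":0,"wy":0,"wz":0,"gripper":50},{"x":0,"y":3.5,"z":-2,"wx":0,"wy":0,"wz":0,"gripper":50},{"x":0,"y":3.5,"z":-1,"wx":0,"wy":0,"wz":0,"gripper":50},{"x":0,"y":3.5,"z":0,"wx":0,"wy":0,"wz":0,"gripper":50},{"x":0,"y":3.5,"z":1,"wx":0,"wy":0,"wz":0,"gripper":50},{"x":0,"y":3.5,"z":1,"wx":0,"wy":0,"wz":0,"gripper":50}]' 30; python3 -c "
from h import *
go([.505,-.188,.0525],-6)"
python3 -m handwheel '[{"x":1.5,"y":0,"z":1,"wx":0,"wy":0,"wz":0,"gripper":50},{"x":1.5,"y":0,"z":1,"wx":0,"wy":0,"wz":0,"gripper":50}]'; python3 -c "
from h import *
go([.505,-.188,.0525],-6)"
```

```text
clock: 12.95
tcp_pos: [0.5038, -0.188, 0.0861]
eef_rot: [180.0, -0.1, -6.0]
ft_force: [-1.5, 3.4, 6.4]
finger_gap: 0.0617
finger_force: 30.0
t 12.95 tcp [ 0.5038 -0.188   0.0861] rpy [ 1.80e+02 -6.00e-02 -6.03e+00] F [-1.49  3.41  6.35] T [0.52 0.68 0.01] gap 0.0617 ff 30.0
shift [ 1.2 -0.2 33.6] wz -0.0 tilt [ 0.   -0.06  0.  ] xaxis ang -6.03 q [-26.2  -0.4 115.4   0.   65.   69.8]
clock: 13.2
tcp_pos: [0.5053, -0.1881, 0.0854]
eef_rot: [-180.0, -0.1, -6.0]
ft_force: [-2.7, 3.1, 8.3]
finger_gap: 0.0622
finger_force: 30.0
t 13.2 tcp [ 0.5053 -0.1881  0.0854] rpy [-1.7999e+02 -6.0000e-02 -6.0200e+00] F [-2.71  3.05  8.27] T [0.76 0.85 0.06] gap 0.0622 ff 30.0
shift [-0.4 -0.1 32.9] wz -0.0 tilt [-0.01 -0.06  0.  ] xaxis ang -6.02 q [-2.610e+01 -1.000e-01  1.152e+02  0.000e+00  6.490e+01  6.990e+01]
```

```bash
python3 -m handwheel '[{"x":0,"y":0,"z":0,"wx":0,"wy":0,"wz":0,"gripper":50},{"x":0,"y":0,"z":0,"wx":0,"wy":0,"wz":0,"gripper":50},{"x":0,"y":0,"z":1,"wx":0,"wy":0,"wz":0,"gripper":50},{"x":0,"y":0,"z":1,"wx":0,"wy":0,"wz":0,"gripper":50}]' 12; python3 -c "
from h import *
go([.505,-.188,.0525],-6)"
python3 -m handwheel '[{"x":-1,"y":0,"z":2,"wx":0,"wy":0,"wz":0,"gripper":50},{"x":-1,"y":-1,"z":2,"wx":0,"wy":0,"wz":0,"gripper":50},{"x":-1,"y":-1,"z":2,"wx":0,"wy":0,"wz":0,"gripper":50}]' 12; python3 -c "
from h import *
go([.505,-.188,.0525],-6)"
```

```text
clock: 13.7
tcp_pos: [0.5068, -0.1883, 0.0845]
eef_rot: [180.0, -0.3, -6.1]
ft_force: [2.5, 2.3, 6.0]
finger_gap: 0.0622
finger_force: 12.0
t 13.7 tcp [ 0.5068 -0.1883  0.0845] rpy [179.99  -0.3   -6.05] F [2.51 2.27 5.97] T [ 0.74 -0.31  0.05] gap 0.0622 ff 12.0
shift [-2.  -0.1 32. ] wz -0.1 tilt [ 0.01 -0.3  -0.  ] xaxis ang -6.05 q [-2.610e+01 -1.000e-01  1.152e+02  1.000e-01  6.460e+01  6.990e+01]
clock: 14.08
tcp_pos: [0.5074, -0.1882, 0.0837]
eef_rot: [179.9, -0.5, -6.0]
ft_force: [4.7, 1.5, 7.2]
finger_gap: 0.0617
finger_force: 12.0
t 14.07 tcp [ 0.5074 -0.1882  0.0837] rpy [179.87  -0.52  -6.04] F [4.69 1.49 7.21] T [ 0.43 -0.67  0.06] gap 0.0617 ff 12.0
shift [-2.7 -0.1 31.2] wz -0.0 tilt [ 0.13 -0.52  0.  ] xaxis ang -6.04 q [-2.610e+01 -1.000e-01  1.153e+02  1.000e-01  6.420e+01  6.990e+01]
```

The jar is sliding down the bevel, and Fx is now +4.7, so the −x bevel is the one touching. I'm following it to +x.

```bash
python3 -m handwheel '[{"x":2,"y":-0.5,"z":0,"wx":0,"wy":0,"wz":0,"gripper":50},{"x":3,"y":-1,"z":1,"wx":0,"wy":0,"wz":0,"gripper":50},{"x":3,"y":-1,"z":1,"wx":0,"wy":0,"wz":0,"gripper":50}]' 12; python3 -c "
from h import *
go([.505,-.188,.0525],-6)"
```

```text
clock: 14.45
tcp_pos: [0.5096, -0.1882, 0.0821]
eef_rot: [179.8, -0.4, -6.0]
ft_force: [2.5, -2.0, 5.9]
finger_gap: 0.0624
finger_force: 12.0
t 14.45 tcp [ 0.5096 -0.1882  0.0821] rpy [179.78  -0.4   -6.02] F [ 2.49 -2.01  5.95] T [-0.23 -0.26  0.05] gap 0.0624 ff 12.0
shift [-4.8  0.1 29.5] wz -0.0 tilt [ 0.22 -0.4  -0.  ] xaxis ang -6.02 q [-2.590e+01  3.000e-01  1.151e+02 -1.000e-01  6.410e+01  7.010e+01]
```

```bash
python3 -m handwheel '[{"x":1.5,"y":0.7,"z":0,"wx":0,"wy":0,"wz":0,"gripper":50},{"x":1.5,"y":0.7,"z":1,"wx":0,"wy":0,"wz":0,"gripper":50},{"x":1.5,"y":0.7,"z":2,"wx":0,"wy":0,"wz":0,"gripper":50}]' 12; python3 -c "
from h import *
go([.505,-.188,.0525],-6)"
```

```text
clock: 14.82
tcp_pos: [0.5114, -0.1886, 0.0803]
eef_rot: [179.9, -0.5, -6.0]
ft_force: [3.4, 1.2, 7.7]
finger_gap: 0.0619
finger_force: 12.0
t 14.82 tcp [ 0.5114 -0.1886  0.0803] rpy [179.86  -0.46  -6.05] F [3.36 1.16 7.74] T [ 0.24 -0.5   0.08] gap 0.0619 ff 12.0
shift [-6.6  0.  27.8] wz -0.0 tilt [ 0.14 -0.46 -0.  ] xaxis ang -6.05 q [-25.9   0.7 114.9   0.   63.9  70.1]
```

```bash
python3 -m handwheel '[{"x":1.5,"y":-0.2,"z":-0.5,"wx":0,"wy":0,"wz":0,"gripper":50},{"x":2,"y":-0.2,"z":-0.5,"wx":0,"wy":0,"wz":0,"gripper":50},{"x":2,"y":-0.2,"z":-0.5,"wx":0,"wy":0,"wz":0,"gripper":50}]' 12; python3 -c "
from h import *
go([.505,-.188,.0525],-6)"
python3 -m handwheel '[{"x":0,"y":0,"z":1,"wx":0,"wy":0,"wz":0,"gripper":50},{"x":0,"y":0,"z":2,"wx":0,"wy":0,"wz":0,"gripper":50},{"x":0,"y":0,"z":2,"wx":0,"wy":0,"wz":0,"gripper":50}]' 12; python3 -c "
from h import *
go([.505,-.188,.0525],-6)"
```

```text
clock: 15.2
tcp_pos: [0.5121, -0.1885, 0.0798]
eef_rot: [179.9, -0.3, -6.0]
ft_force: [2.9, -1.3, 5.2]
finger_gap: 0.0621
finger_force: 12.0
t 15.2 tcp [ 0.5121 -0.1885  0.0798] rpy [179.85  -0.28  -6.03] F [ 2.85 -1.29  5.25] T [-0.14 -0.18  0.04] gap 0.0621 ff 12.0
shift [-7.3  0.1 27.2] wz -0.0 tilt [ 0.15 -0.28 -0.  ] xaxis ang -6.03 q [-2.580e+01  9.000e-01  1.147e+02 -1.000e-01  6.400e+01  7.020e+01]
clock: 15.58
tcp_pos: [0.5131, -0.1887, 0.0785]
eef_rot: [179.8, -0.4, -6.0]
ft_force: [4.3, -1.7, 6.6]
finger_gap: 0.0616
finger_force: 12.0
t 15.57 tcp [ 0.5131 -0.1887  0.0785] rpy [179.85  -0.43  -6.04] F [ 4.26 -1.71  6.65] T [-0.04 -0.49  0.06] gap 0.0616 ff 12.0
shift [-8.4  0.1 25.9] wz -0.0 tilt [ 0.15 -0.43 -0.  ] xaxis ang -6.04 q [-25.8   1.  114.8   0.   63.8  70.2]
```

Run:
```python
from cmp import *
S=viewer.snapshot('scene'); t=bot.observe()['tcp_pos']
prof(S['pixels'],S,t[:2],-6,t[2]-.0425)
f=7;x0,y0=180,125
im=np.clip(S['pixels'][y0:y0+85,x0:x0+85].astype(float)*1.8,0,255).astype(np.uint8)
im=cv2.resize(im,None,fx=f,fy=f,interpolation=cv2.INTER_CUBIC)
for c,h,z,y,col in ((t[:2],.031,t[2]+.0355,-6,(255,0,0)),((.506,-.186),.0365,.045,-6,(0,255,0))):
    a=np.radians(y); R=np.array([[np.cos(a),-np.sin(a)],[np.sin(a),np.cos(a)]])
    P=np.array([[1,-1],[1,1],[-1,1],[-1,-1]])*h@R.T+c
    q=(proj(S,np.c_[P,[z]*4])-[x0,y0]+.5)*f-.5
    cv2.polylines(im,[q.round().astype(np.int32)],True,col,1)
cv2.imwrite('pics/s8.png',im[:,:,::-1])
```

```text
bottom front (z): [10.5, 10.5, 10.5, 10.5, 10.0, 10.0]
 cap lower arc (z): [-10.0, -8.5, -7.0, -6.0, -5.5, -4.5]
 left silhouette (out +) at heights 15,30,45,60: [10.5, -6.5, -4.0, -2.0]
 cap left (out+) at 95,103: [6.0, 7.0] cap right [-6.0, 6.0]
```

View pics/s8.png

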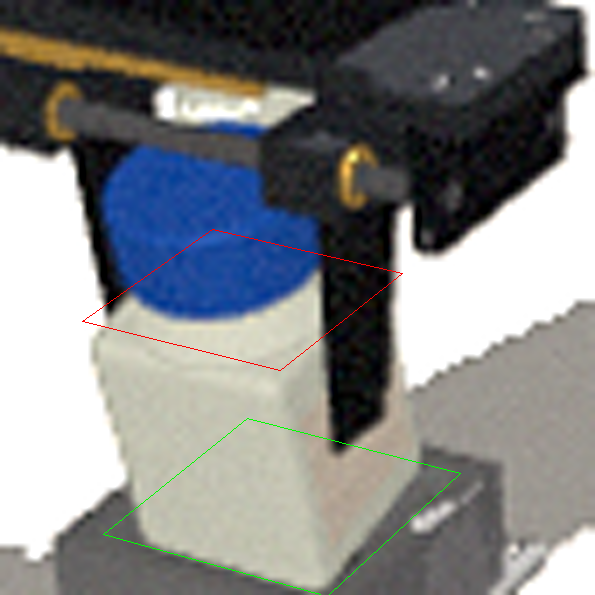

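The jar is now clearly tilted in the hand (top toward the camera; cap arc −6, base +10.5). I'll set it on the open counter to re-level it, regrip, and insert with a contact-side estimate taken from the wrist wrench.

```bash
python3 -m handwheel '[{"x":-4,"y":0,"z":-15,"wx":0,"wy":0,"wz":0,"gripper":50},{"x":-4,"y":0,"z":-45,"wx":0,"wy":0,"wz":0,"gripper":50},{"x":0,"y":-40,"z":-50,"wx":0,"wy":0,"wz":0,"gripper":50},{"x":10,"y":-95,"z":-50,"wx":0,"wy":0,"wz":0,"gripper":50},{"x":10,"y":-140,"z":-50,"wx":0,"wy":0,"wz":0,"gripper":50},{"x":10,"y":-155,"z":-20,"wx":0,"wy":0,"wz":0,"gripper":50},{"x":10,"y":-155,"z":10,"wx":0,"wy":0,"wz":0,"gripper":50},{"x":10,"y":-155,"z":22,"wx":0,"wy":0,"wz":0,"gripper":50},{"x":10,"y":-155,"z":24,"wx":0,"wy":0,"wz":0,"gripper":50}]' 30
python3 - <<'E'
from cmp import *
t=bot.observe()['tcp_pos']
go([t[0],t[1],.0435],-6)
S=viewer.snapshot('scene'); prof(S['pixels'],S,t[:2],-6,t[2]-.0425)
E
```

```text
clock: 16.75
tcp_pos: [0.5351, -0.0342, 0.0507]
eef_rot: [-180.0, 0.2, -6.1]
ft_force: [0.6, 0.3, -4.1]
finger_gap: 0.0619
finger_force: 30.0
t 16.75 tcp [ 0.5351 -0.0342  0.0507] rpy [-1.80e+02  1.70e-01 -6.07e+00] F [ 0.64  0.25 -4.09] T [ 0.04  0.05 -0.05] gap 0.0619 ff 30.0
shift [0.  0.  7.2] wz -0.1 tilt [-0.    0.17 -0.  ] xaxis ang -6.07 q [ -9.4   2.2 116.6  -0.   61.4  86.7]
 bottom front (z): [8.0, 11.0, 11.0, 11.0, 11.0, 11.0]
 cap lower arc (z): [-9.5, -7.5, -7.5, -7.0, -6.0, -5.0]
 left silhouette (out +) at heights 15,30,45,60: [-8.0, -6.5, -4.5, -3.0]
 cap left (out+) at 95,103: [5.0, 5.5] cap right [-4.0, -11.0]
```

Now down until contact with a soft grip, so the flat base levels itself.

```bash
python3 -m handwheel '[{"x":0,"y":0,"z":3,"wx":0,"wy":0,"wz":0,"gripper":50},{"x":0,"y":0,"z":5,"wx":0,"wy":0,"wz":0,"gripper":50},{"x":0,"y":0,"z":7,"wx":0,"wy":0,"wz":0,"gripper":50},{"x":0,"y":0,"z":8,"wx":0,"wy":0,"wz":0,"gripper":50},{"x":0,"y":0,"z":9,"wx":0,"wy":0,"wz":0,"gripper":50},{"x":0,"y":0,"z":9,"wx":0,"wy":0,"wz":0,"gripper":50}]' 12
python3 - <<'E'
from cmp import *
t=bot.observe()['tcp_pos']
go([t[0],t[1],.0435],-6)
S=viewer.snapshot('scene'); prof(S['pixels'],S,t[:2],-6,0)
E
```

```text
clock: 17.55
tcp_pos: [0.5372, -0.0343, 0.0457]
eef_rot: [180.0, -0.0, -6.0]
ft_force: [-5.6, 0.5, 11.0]
finger_gap: 0.0621
finger_force: 12.0
t 17.55 tcp [ 0.5372 -0.0343  0.0457] rpy [ 1.7998e+02 -4.0000e-02 -6.0400e+00] F [-5.58  0.46 10.99] T [ 0.06  1.24 -0.03] gap 0.0621 ff 12.0
shift [-0.  -0.   2.2] wz -0.0 tilt [ 0.02 -0.04  0.  ] xaxis ang -6.04 q [ -9.4   2.7 116.6  -0.   60.6  86.7]
 bottom front (z): [-1.0, 7.0, -2.5, 7.0, 5.5, -1.0]
 cap lower arc (z): [-6.0, -4.5, -4.5, -4.0, -2.5, -1.5]
 left silhouette (out +) at heights 15,30,45,60: [-9.0, -7.0, -5.0, -3.5]
 cap left (out+) at 95,103: [4.5, 5.0] cap right [-3.0, -10.5]
```

```bash
python3 -m handwheel '[{"x":0,"y":0,"z":1,"wx":0,"wy":0,"wz":0,"gripper":50},{"x":0,"y":0,"z":1,"wx":0,"wy":0,"wz":0,"gripper":50},{"x":0,"y":0,"z":0,"wx":0,"wy":0,"wz":0,"gripper":70},{"x":0,"y":0,"z":-1,"wx":0,"wy":0,"wz":0,"gripper":90},{"x":0,"y":0,"z":-1,"wx":0,"wy":0,"wz":0,"gripper":90},{"x":0,"y":0,"z":-1,"wx":0,"wy":0,"wz":0,"gripper":90}]' 4
python3 - <<'E'
from cmp import *
t=bot.observe()['tcp_pos']
go([t[0],t[1],.0435],-6)
S=viewer.snapshot('scene')
for x in (-.008,-.004,0): prof(S['pixels'],S,(t[0]+x,t[1]),-6,0)
for d in spotter.spot_in(S,'cap_center')[:2]: print(np.round(d['position'],4),round(d['score'],2))
E
```

```text
clock: 18.35
tcp_pos: [0.5364, -0.0341, 0.0438]
eef_rot: [-180.0, 0.0, -6.0]
ft_force: [-0.1, -0.2, -0.5]
finger_gap: 0.0894
finger_force: 0.0
t 18.35 tcp [ 0.5364 -0.0341  0.0438] rpy [-1.80e+02  1.00e-02 -6.05e+00] F [-0.07 -0.22 -0.48] T [ 0.06 -0.   -0.03] gap 0.0894 ff 0.0
shift [0.  0.  0.3] wz -0.0 tilt [-0.    0.01  0.  ] xaxis ang -6.05 q [ -9.4   2.8 116.7   0.   60.5  86.7]
 bottom front (z): [9.0, 9.5, 9.5, 8.0, 8.5, 8.5]
 cap lower arc (z): [11.0, 9.5, 8.0, 7.0, 5.0, 5.5]
 left silhouette (out +) at heights 15,30,45,60: [-5.5, -5.5, -5.5, 10.0]
 cap left (out+) at 95,103: [-3.0, -3.0] cap right [0.0, -0.5]
 bottom front (z): [11.0, 11.0, 11.0, 11.0, 11.0, 11.0]
 cap lower arc (z): [-1.0, 11.0, 10.5, 9.5, 8.0, 8.0]
 left silhouette (out +) at heights 15,30,45,60: [-7.0, -7.0, -7.0, 9.0]
 cap left (out+) at 95,103: [-4.5, -4.0] cap right [2.5, 0.5]
 bottom front (z): [-11.0, 10.5, -0.5, 6.5, -7.0, 7.5]
 cap lower arc (z): [7.5, -7.0, -5.0, 11.0, 10.5, 10.5]
 left silhouette (out +) at heights 15,30,45,60: [-8.5, -8.5, -8.5, -8.5]
 cap left (out+) at 95,103: [-7.5, -5.5] cap right [3.5, 2.0]
[ 0.5423 -0.0283  0.1102] 0.91
[ 0.5334 -0.1843  0.0253] 0.19
```

The jar now stands flat and upright. I'm backing off so both cameras see it cleanly.

```bash
python3 -m handwheel '[{"x":0,"y":0,"z":-30,"wx":0,"wy":0,"wz":0,"gripper":95},{"x":0,"y":0,"z":-85,"wx":0,"wy":0,"wz":0,"gripper":95},{"x":0,"y":40,"z":-120,"wx":0,"wy":0,"wz":0,"gripper":95},{"x":0,"y":95,"z":-120,"wx":0,"wy":0,"wz":0,"gripper":95},{"x":0,"y":150,"z":-120,"wx":0,"wy":0,"wz":0,"gripper":95},{"x":0,"y":200,"z":-120,"wx":0,"wy":0,"wz":0,"gripper":95},{"x":0,"y":220,"z":-120,"wx":0,"wy":0,"wz":0,"gripper":95}]'
cat > jar.py <<'E'
from h import *
from scipy.optimize import minimize
t=np.linspace(0,2*np.pi,80)
def measure(z0=0,guess=(.52,-.035)):
    out=[]
    for n in ('top','scene'):
        s=viewer.snapshot(n); I=s['pixels'].astype(np.float32); b=I[...,2]-I[...,0]
        g=proj(s,[[guess[0],guess[1],z0+.103]])[0]
        m=(b>35).astype(np.uint8); k,l,st,ce=cv2.connectedComponentsWithStats(m)
        i=1+np.argmin([np.hypot(*(c-g))+1e3*(a<150) for c,a in zip(ce[1:],st[1:,4])])
        M=cv2.GaussianBlur((l==i).astype(np.float32),(0,0),.7)
        def cost(p):
            P=np.vstack([np.c_[p[0]+.0275*np.cos(t),p[1]+.0275*np.sin(t),0*t+z] for z in (z0+.09,z0+.116)])
            h=cv2.convexHull(proj(s,P).astype(np.float32))
            R=np.zeros(M.shape,np.uint8); cv2.fillConvexPoly(R,(h*16).round().astype(np.int32),255,cv2.LINE_AA,4)
            return ((cv2.GaussianBlur(R/255.,(0,0),.7)-M)**2).sum()
        r=minimize(cost,guess,method='Nelder-Mead',options=dict(initial_simplex=np.array(guess)+[[0,0],[.01,0],[0,.01]],xatol=1e-4))
        print(n,'cap xy',r.x.round(4),'cost',round(r.fun,1),'area',st[i,4])
        out.append(r.x)
    return np.array(out)
E
python3 - <<'E'
from jar import *
measure()
go([.52,-.035,.16],-6)
# refine well: dark opening in top view vs model, at rim plane
E
```

```text
clock: 19.32
tcp_pos: [0.5127, -0.2551, 0.1638]
eef_rot: [-180.0, 0.0, -6.2]
ft_force: [-0.2, 1.3, -0.8]
finger_gap: 0.0955
finger_force: 0.0
top cap xy [ 0.524  -0.0323] cost 32.7 area 731
scene cap xy [ 0.5192 -0.0343] cost 36.9 area 720
t 19.43 tcp [ 0.5129 -0.2541  0.1637] rpy [-1.7998e+02  2.0000e-02 -6.1900e+00] F [-0.03 -0.26  0.31] T [ 0.04 -0.02  0.01] gap 0.0956 ff 0.0
shift [ -16.6 -218.6    3.8] wz -0.2 tilt [-0.02  0.02  0.  ] xaxis ang -6.19 q [-31.7  -0.5 107.5   0.   73.   64.5]
```

Top view gives jar x = 0.524, while the y from the fingers (−0.034) shows a +1.5–2 mm top-view bias in y. Correcting for that, the well is at about (0.5057, −0.1886) in the same frame. The earlier tries were therefore about 6 mm too far in +x, which fits all the contacts. Regrasping centred.

```bash
python3 -m handwheel '[{"x":-2,"y":-40,"z":0,"wx":0,"wy":0,"wz":0,"gripper":95},{"x":-6,"y":-100,"z":0,"wx":0,"wy":0,"wz":0,"gripper":95},{"x":-9,"y":-155,"z":0,"wx":0,"wy":0,"wz":0,"gripper":95},{"x":-12,"y":-205,"z":0,"wx":0,"wy":0,"wz":0,"gripper":95},{"x":-13,"y":-220,"z":4,"wx":0,"wy":0,"wz":0,"gripper":95},{"x":-13,"y":-220,"z":20,"wx":0,"wy":0,"wz":0,"gripper":95},{"x":-13,"y":-220,"z":30,"wx":0,"wy":0,"wz":0,"gripper":95},{"x":-13,"y":-220,"z":30,"wx":0,"wy":0,"wz":0,"gripper":95}]'; python3 -c "
from h import *
go([.524,-.0342,.0435],-6.1)"
```

```text
clock: 20.42
tcp_pos: [0.5223, -0.0336, 0.1319]
eef_rot: [-180.0, 0.2, -6.1]
ft_force: [0.3, -1.2, -0.2]
finger_gap: 0.0949
finger_force: 0.0
t 20.43 tcp [ 0.5223 -0.0336  0.1319] rpy [-180.      0.2    -6.14] F [ 0.34 -1.17 -0.22] T [0.04 0.04 0.02] gap 0.0949 ff 0.0
shift [ 2.1  0.4 88.4] wz -0.0 tilt [-0.   0.2  0. ] xaxis ang -6.14 q [ -9.6  -5.1 115.1  -0.   70.2  86.6]
```

```bash
python3 -m handwheel '[{"x":1.5,"y":0,"z":40,"wx":0,"wy":0,"wz":0,"gripper":95},{"x":1.5,"y":0,"z":75,"wx":0,"wy":0,"wz":0,"gripper":95},{"x":1.5,"y":0,"z":87,"wx":0,"wy":0,"wz":0,"gripper":95},{"x":1.5,"y":0,"z":87,"wx":0,"wy":0,"wz":0,"gripper":95},{"x":1.5,"y":0,"z":87,"wx":0,"wy":0,"wz":0,"gripper":55},{"x":1.5,"y":0,"z":87,"wx":0,"wy":0,"wz":0,"gripper":55},{"x":1.5,"y":0,"z":87,"wx":0,"wy":0,"wz":0,"gripper":50},{"x":1.5,"y":0,"z":87,"wx":0,"wy":0,"wz":0,"gripper":50},{"x":1.5,"y":0,"z":87,"wx":0,"wy":0,"wz":0,"gripper":50}]' 45; python3 -c "
from h import *
go([.524,-.0342,.0435],-6.1)"
```

```text
clock: 21.55
tcp_pos: [0.5253, -0.033, 0.0474]
eef_rot: [180.0, -0.0, -6.0]
ft_force: [-1.0, -0.9, 3.0]
finger_gap: 0.0617
finger_force: 45.0
t 21.55 tcp [ 0.5253 -0.033   0.0474] rpy [ 1.7999e+02 -4.0000e-02 -6.0300e+00] F [-1.03 -0.95  3.02] T [0.07 0.07 0.03] gap 0.0617 ff 45.0
shift [-1.1  1.3  3.9] wz 0.1 tilt [ 0.01 -0.04  0.  ] xaxis ang -6.03 q [ -9.4   1.1 118.1  -0.   60.8  86.6]
```

```bash
python3 -m handwheel '[{"x":0,"y":0,"z":-15,"wx":0,"wy":0,"wz":0,"gripper":50},{"x":0,"y":0,"z":-45,"wx":0,"wy":0,"wz":0,"gripper":50},{"x":0,"y":15,"z":-58,"wx":0,"wy":0,"wz":0,"gripper":50},{"x":-1,"y":60,"z":-60,"wx":0,"wy":0,"wz":0,"gripper":50},{"x":-1,"y":110,"z":-60,"wx":0,"wy":0,"wz":0,"gripper":50},{"x":-2,"y":145,"z":-60,"wx":0,"wy":0,"wz":0,"gripper":50},{"x":-2,"y":156,"z":-60,"wx":0,"wy":0,"wz":0,"gripper":50},{"x":-2,"y":156,"z":-60,"wx":0,"wy":0,"wz":0,"gripper":50},{"x":-2,"y":156,"z":-60,"wx":0,"wy":0,"wz":0,"gripper":50}]' 45; python3 -c "
from cmp import *
go([.507,-.188,.0574],-6.1)
S=viewer.snapshot('scene'); t=bot.observe()['tcp_pos']; prof(S['pixels'],S,t[:2],-6,t[2]-.0474)"
```

```text
clock: 22.68
tcp_pos: [0.5064, -0.187, 0.1066]
eef_rot: [-180.0, 0.0, -6.0]
ft_force: [-0.5, -0.0, -4.2]
finger_gap: 0.0619
finger_force: 45.0
t 22.68 tcp [ 0.5064 -0.187   0.1066] rpy [-1.7996e+02  3.0000e-02 -6.0000e+00] F [-0.54 -0.03 -4.21] T [ 0.04 -0.    0.06] gap 0.0619 ff 45.0
shift [ 0.7  1.  49.2] wz 0.1 tilt [-0.04  0.03  0.  ] xaxis ang -6.0 q [-26.   -1.4 114.2   0.   67.2  70. ]
 bottom front (z): [4.0, 4.5, 5.0, 4.0, 6.0, -1.0]
 cap lower arc (z): [2.5, 6.0, 4.5, 3.0, 2.5, 3.0]
 left silhouette (out +) at heights 15,30,45,60: [-2.5, -2.0, -2.0, -2.5]
 cap left (out+) at 95,103: [-0.5, -1.5] cap right [-7.0, -8.0]
```

```bash
python3 -m handwheel '[{"x":0.5,"y":1,"z":5,"wx":0,"wy":0,"wz":0,"gripper":50},{"x":0.5,"y":1,"z":10,"wx":0,"wy":0,"wz":0,"gripper":50},{"x":0.5,"y":1,"z":13,"wx":0,"wy":0,"wz":0,"gripper":50},{"x":0.5,"y":1,"z":15,"wx":0,"wy":0,"wz":0,"gripper":50},{"x":0.5,"y":1,"z":16,"wx":0,"wy":0,"wz":0,"gripper":50},{"x":0.5,"y":1,"z":17,"wx":0,"wy":0,"wz":0,"gripper":50},{"x":0.5,"y":1,"z":17,"wx":0,"wy":0,"wz":0,"gripper":50}]'; python3 -c "
from h import *
go([.507,-.188,.0574],-6.1)"
```

```text
clock: 23.6
tcp_pos: [0.5071, -0.1887, 0.0919]
eef_rot: [-180.0, 0.0, -6.1]
ft_force: [-5.4, 3.5, 8.2]
finger_gap: 0.0615
finger_force: 45.0
t 23.6 tcp [ 0.5071 -0.1887  0.0919] rpy [-1.7997e+02  3.0000e-02 -6.0700e+00] F [-5.42  3.54  8.2 ] T [ 0.62  1.39 -0.2 ] gap 0.0615 ff 45.0
shift [-0.1 -0.7 34.5] wz 0.0 tilt [-0.03  0.03  0.  ] xaxis ang -6.07 q [-26.1  -0.3 114.7   0.   65.7  69.9]
```

Wrench: contact at the −y edge and the +x side, pushing (−x, +y). Backing off 3 mm, stepping (−3, +3) mm, and trying again.

```bash
python3 -m handwheel '[{"x":0,"y":0,"z":-3,"wx":0,"wy":0,"wz":0,"gripper":50},{"x":-3,"y":-3,"z":-3,"wx":0,"wy":0,"wz":0,"gripper":50},{"x":-3,"y":-3,"z":-1,"wx":0,"wy":0,"wz":0,"gripper":50},{"x":-3,"y":-3,"z":0,"wx":0,"wy":0,"wz":0,"gripper":50},{"x":-3,"y":-3,"z":1,"wx":0,"wy":0,"wz":0,"gripper":50}]'
cat >> h.py <<'E'
def con(F0=(0,0,-4.5),T0=(.04,0,.03),L=.275):
    o=bot.observe(); F=np.array(o['ft_force'])-F0; T=np.array(o['torque'])-T0
    print('dF',F.round(1),'contact rx',round((-L*F[0]-T[1])/F[2]*1000),'ry',round((T[0]-L*F[1])/F[2]*1000),'Tz',T[2].round(2))
E
python3 -c "
from h import *
go([.507,-.188,.0574],-6.1); con()"
```

```text
clock: 24.22
tcp_pos: [0.5053, -0.1855, 0.0917]
eef_rot: [-180.0, -0.1, -6.1]
ft_force: [-3.3, 3.5, 13.2]
finger_gap: 0.0614
finger_force: 45.0
t 24.23 tcp [ 0.5053 -0.1855  0.0917] rpy [-1.7997e+02 -8.0000e-02 -6.0500e+00] F [-3.35  3.46 13.21] T [ 0.91  1.16 -0.11] gap 0.0614 ff 45.0
shift [ 1.9  2.3 34.3] wz 0.0 tilt [-0.03 -0.08 -0.  ] xaxis ang -6.05 q [-2.590e+01 -7.000e-01  1.151e+02  1.000e-01  6.560e+01  7.010e+01]
dF [-3.3  3.5 17.7] contact rx -13 ry -4 Tz -0.14
```

Using penetration depth as an error gauge over all contacts, the best fit for the well centre is TCP ≈ (0.503, −0.1905). Trying there.

```bash
python3 -m handwheel '[{"x":0,"y":0,"z":-4,"wx":0,"wy":0,"wz":0,"gripper":50},{"x":-2,"y":5,"z":-4,"wx":0,"wy":0,"wz":0,"gripper":50},{"x":-2,"y":5,"z":-2,"wx":0,"wy":0,"wz":0,"gripper":50},{"x":-2,"y":5,"z":-1,"wx":0,"wy":0,"wz":0,"gripper":50},{"x":-2,"y":5,"z":0,"wx":0,"wy":0,"wz":0,"gripper":50}]'; python3 -c "
from cmp import *
go([.503,-.1905,.0574],-6.1); con()
S=viewer.snapshot('scene'); t=bot.observe()['tcp_pos']; prof(S['pixels'],S,t[:2],-6,t[2]-.0474)
I=S['pixels'].astype(np.float32).sum(2)
a=np.radians(-6); ex=np.array([np.cos(a),np.sin(a),0]); ey=np.array([-np.sin(a),np.cos(a),0])
W=np.array([.506,-.186,.045])
def line(n,b,d):
    k=np.arange(16,48,2)/1000; q=proj(S,W+b+k[:,None]*d).astype(np.float32)
    print(n,cv2.remap(I,q[:,0][None],q[:,1][None],1)[0].round().astype(int).tolist())
print('mm from well centre',list(range(16,48,2)))
for y in (-.015,0,.015): line('front y%+.3f'%y,y*ey,ex)
for x in (-.015,0,.015): line('right x%+.3f'%x,x*ex,ey)
for x in (0,.02): line('left x%+.3f'%x,x*ex,-ey)"
```

```text
clock: 24.85
tcp_pos: [0.5018, -0.1908, 0.0923]
eef_rot: [180.0, 0.1, -6.1]
ft_force: [-9.8, 6.5, 20.3]
finger_gap: 0.0617
finger_force: 45.0
t 24.85 tcp [ 0.5018 -0.1908  0.0923] rpy [ 1.7998e+02  6.0000e-02 -6.0700e+00] F [-9.8   6.49 20.25] T [ 0.58  2.02 -0.25] gap 0.0617 ff 45.0
shift [ 1.2 -0.4 34.9] wz 0.0 tilt [ 0.02  0.06 -0.  ] xaxis ang -6.07 q [-26.5  -0.9 115.2  -0.   65.7  69.6]
dF [-9.8  6.5 24.8] contact rx 27 ry -50 Tz -0.28
 bottom front (z): [6.0, 5.5, 5.5, 5.5, 5.5, 5.0]
 cap lower arc (z): [2.5, 5.5, 4.5, 2.5, 2.5, 2.5]
 left silhouette (out +) at heights 15,30,45,60: [-2.5, -3.5, -3.5, -3.0]
 cap left (out+) at 95,103: [-0.5, -1.0] cap right [-8.0, -7.5]
mm from well centre [16, 18, 20, 22, 24, 26, 28, 30, 32, 34, 36, 38, 40, 42, 44, 46]
front y-0.015 [314, 295, 229, 151, 135, 143, 150, 145, 147, 152, 153, 156, 157, 157, 158, 165]
front y+0.000 [324, 295, 219, 108, 72, 74, 84, 72, 82, 99, 119, 147, 154, 157, 156, 165]
front y+0.015 [331, 296, 230, 101, 23, 34, 45, 44, 41, 66, 104, 146, 161, 157, 162, 167]
right x-0.015 [276, 282, 245, 195, 170, 168, 171, 167, 176, 229, 299, 316, 327, 315, 283, 179]
right x+0.000 [279, 271, 231, 174, 162, 169, 174, 173, 166, 163, 152, 154, 161, 160, 153, 144]
right x+0.015 [329, 321, 230, 103, 50, 52, 80, 82, 81, 139, 157, 155, 161, 160, 154, 148]
left x+0.000 [325, 323, 323, 329, 321, 324, 322, 321, 322, 329, 323, 329, 326, 320, 324, 325]
left x+0.020 [231, 228, 230, 225, 230, 235, 221, 208, 223, 233, 203, 174, 161, 154, 148, 146]
```

Contact is squarely on the −y rim now. The y error explains every contact, and both the wrench and the image gaps (front 15 mm, right 13 mm) point to about (0.510, −0.183). Going there.

```bash
python3 -m handwheel '[{"x":0,"y":0,"z":-5,"wx":0,"wy":0,"wz":0,"gripper":50},{"x":7,"y":-8.5,"z":-5,"wx":0,"wy":0,"wz":0,"gripper":50},{"x":7,"y":-8.5,"z":-4,"wx":0,"wy":0,"wz":0,"gripper":50},{"x":7,"y":-8.5,"z":-3,"wx":0,"wy":0,"wz":0,"gripper":50},{"x":7,"y":-8.5,"z":-1,"wx":0,"wy":0,"wz":0,"gripper":50},{"x":7,"y":-8.5,"z":0,"wx":0,"wy":0,"wz":0,"gripper":50},{"x":7,"y":-8.5,"z":0,"wx":0,"wy":0,"wz":0,"gripper":50}]'; python3 -c "
from h import *
go([.51,-.183,.0574],-6.1); con()"
```

```text
clock: 25.78
tcp_pos: [0.5104, -0.1819, 0.0924]
eef_rot: [-179.9, -0.0, -6.0]
ft_force: [-7.7, 7.6, 16.7]
finger_gap: 0.0616
finger_force: 45.0
t 25.77 tcp [ 0.5104 -0.1819  0.0924] rpy [-1.7988e+02 -2.0000e-02 -6.0200e+00] F [-7.74  7.56 16.69] T [2.   1.18 0.27] gap 0.0616 ff 45.0
shift [-0.3  1.2 35. ] wz 0.1 tilt [-0.12 -0.02  0.  ] xaxis ang -6.02 q [-2.540e+01 -3.000e-01  1.146e+02  1.000e-01  6.570e+01  7.060e+01]
dF [-7.7  7.6 21.2] contact rx 45 ry -6 Tz 0.24
```

```bash
python3 -m handwheel '[{"x":0,"y":0,"z":-3,"wx":0,"wy":0,"wz":0,"gripper":50},{"x":-2.7,"y":2.2,"z":-3,"wx":0,"wy":0,"wz":0,"gripper":50},{"x":-2.7,"y":2.2,"z":-1,"wx":0,"wy":0,"wz":0,"gripper":50},{"x":-2.7,"y":2.2,"z":0,"wx":0,"wy":0,"wz":0,"gripper":50},{"x":-2.7,"y":2.2,"z":0,"wx":0,"wy":0,"wz":0,"gripper":50}]'; python3 -c "
from h import *
go([.5075,-.184,.0574],-6.1); con(L=.255)"
python3 -m handwheel '[{"x":0,"y":0,"z":0,"wx":0,"wy":0,"wz":4,"gripper":50},{"x":0,"y":0,"z":0,"wx":0,"wy":0,"wz":4,"gripper":50}]'; python3 -c "
from h import *
go([.5075,-.184,.0574],-6.1); con(L=.255)"
python3 -m handwheel '[{"x":0,"y":0,"z":0,"wx":0,"wy":0,"wz":-8,"gripper":50},{"x":0,"y":0,"z":0,"wx":0,"wy":0,"wz":-8,"gripper":50}]'; python3 -c "
from h import *
go([.5075,-.184,.0574],-6.1); con(L=.255)"
```

```text
clock: 26.4
tcp_pos: [0.5077, -0.185, 0.0919]
eef_rot: [180.0, -0.1, -6.1]
ft_force: [-3.9, 2.8, 13.5]
finger_gap: 0.0617
finger_force: 45.0
t 26.4 tcp [ 0.5077 -0.185   0.0919] rpy [ 1.80e+02 -1.00e-01 -6.05e+00] F [-3.89  2.75 13.52] T [1.29 0.58 0.17] gap 0.0617 ff 45.0
shift [-0.4 -1.  34.5] wz 0.0 tilt [ 0.  -0.1  0. ] xaxis ang -6.05 q [-25.7  -0.5 114.8   0.   65.5  70.3]
dF [-3.9  2.8 18. ] contact rx 23 ry 30 Tz 0.14
clock: 26.65
tcp_pos: [0.5077, -0.1866, 0.0895]
eef_rot: [179.8, -0.2, -10.0]
ft_force: [2.8, -4.7, -0.1]
finger_gap: 0.0621
finger_force: 45.0
t 26.65 tcp [ 0.5077 -0.1866  0.0895] rpy [179.77  -0.22  -9.97] F [ 2.85 -4.72 -0.1 ] T [-1.03 -0.68  0.13] gap 0.0621 ff 45.0
shift [-0.8 -2.6 32.1] wz -3.9 tilt [ 0.23 -0.22 -0.  ] xaxis ang -9.97 q [-25.8  -0.3 115.   -0.2  65.1  74.3]
dF [ 2.8 -4.7  4.4] contact rx -10 ry 29 Tz 0.1
clock: 26.9
tcp_pos: [0.5081, -0.1866, 0.0888]
eef_rot: [179.8, -0.3, -2.1]
ft_force: [4.8, -5.1, -5.3]
finger_gap: 0.0619
finger_force: 45.0
t 26.9 tcp [ 0.5081 -0.1866  0.0888] rpy [179.79  -0.28  -2.12] F [ 4.81 -5.14 -5.32] T [-1.24 -1.31 -0.71] gap 0.0619 ff 45.0
shift [-0.9 -2.7 31.4] wz 4.0 tilt [ 0.21 -0.28  0.  ] xaxis ang -2.12 q [-2.58e+01 -3.00e-01  1.15e+02 -1.00e-01  6.50e+01  6.64e+01]
dF [ 4.8 -5.1 -0.8] contact rx -103 ry -36 Tz -0.74
```

Turning to yaw −10° let it drop in (Fz fell to about 0, z 2.5 mm lower), and at −2° the walls resist with −0.7 N m. So it is in the mouth and the yaw belongs near −9°. I'll return there, ease off the side forces and go down.

```bash
python3 -m handwheel '[{"x":0.5,"y":0.7,"z":0,"wx":0,"wy":0,"wz":7,"gripper":50},{"x":0.5,"y":0.7,"z":0,"wx":0,"wy":0,"wz":7,"gripper":50},{"x":0.5,"y":0.7,"z":1.5,"wx":0,"wy":0,"wz":7,"gripper":50},{"x":0.5,"y":0.7,"z":1.5,"wx":0,"wy":0,"wz":7,"gripper":50}]'; python3 -c "
from h import *
go([.5075,-.184,.0574],-6.1); con(L=.255)"
```

```text
clock: 27.4
tcp_pos: [0.5082, -0.1867, 0.0876]
eef_rot: [179.8, -0.2, -9.0]
ft_force: [5.0, -4.1, -1.1]
finger_gap: 0.0616
finger_force: 44.8
t 27.4 tcp [ 0.5082 -0.1867  0.0876] rpy [179.84  -0.19  -8.96] F [ 4.99 -4.08 -1.07] T [-0.77 -0.88  0.18] gap 0.0616 ff 44.8
shift [-1.2 -2.6 30.2] wz -2.9 tilt [ 0.16 -0.19 -0.  ] xaxis ang -8.96 q [-2.580e+01 -1.000e-01  1.149e+02 -1.000e-01  6.500e+01  7.320e+01]
dF [ 5.  -4.1  3.4] contact rx -115 ry 68 Tz 0.15
```

```bash
python3 -m handwheel '[{"x":1.5,"y":1,"z":0,"wx":0,"wy":0,"wz":-1.3,"gripper":50},{"x":1.5,"y":1,"z":2,"wx":0,"wy":0,"wz":-1.3,"gripper":50},{"x":1.5,"y":1,"z":4,"wx":0,"wy":0,"wz":-1.3,"gripper":50},{"x":1.5,"y":1,"z":5,"wx":0,"wy":0,"wz":-1.3,"gripper":50}]'; python3 -c "
from h import *
go([.5075,-.184,.0574],-6.1); con(L=.255)"
```

```text
clock: 27.9
tcp_pos: [0.5081, -0.1863, 0.0819]
eef_rot: [-180.0, 0.1, -7.7]
ft_force: [0.3, -1.0, -3.6]
finger_gap: 0.0622
finger_force: 44.8
t 27.9 tcp [ 0.5081 -0.1863  0.0819] rpy [-1.7999e+02  6.0000e-02 -7.7300e+00] F [ 0.33 -1.04 -3.56] T [-0.16 -0.27  0.05] gap 0.0622 ff 44.8
shift [-0.9 -2.2 24.5] wz -1.6 tilt [-0.01  0.06 -0.  ] xaxis ang -7.73 q [-25.8   0.4 115.   -0.   64.6  71.9]
dF [ 0.3 -1.   0.9] contact rx 196 ry 74 Tz 0.02
```

Sliding free: the forces are near zero with the base at 34 mm. Continuing down towards the floor (TCP ≈ 0.0574).

```bash
python3 -m handwheel '[{"x":0,"y":0,"z":4,"wx":0,"wy":0,"wz":0,"gripper":50},{"x":0,"y":0,"z":9,"wx":0,"wy":0,"wz":0,"gripper":50},{"x":0,"y":0,"z":14,"wx":0,"wy":0,"wz":0,"gripper":50},{"x":0,"y":0,"z":17,"wx":0,"wy":0,"wz":0,"gripper":50},{"x":0,"y":0,"z":18,"wx":0,"wy":0,"wz":0,"gripper":50}]'; python3 -c "
from h import *
go([.5075,-.184,.0574],-6.1); con(L=.255)"
```

```text
clock: 28.52
tcp_pos: [0.5082, -0.1864, 0.064]
eef_rot: [-180.0, 0.0, -7.7]
ft_force: [-0.6, 0.2, -2.6]
finger_gap: 0.0619
finger_force: 44.8
t 28.52 tcp [ 0.5082 -0.1864  0.064 ] rpy [-1.7999e+02  5.0000e-02 -7.7400e+00] F [-0.58  0.22 -2.61] T [-0.19 -0.02  0.02] gap 0.0619 ff 44.8
shift [-1.  -2.3  6.6] wz -1.6 tilt [-0.01  0.05 -0.  ] xaxis ang -7.74 q [-25.8   1.7 115.6  -0.   62.7  71.9]
dF [-0.6  0.2  1.9] contact rx 89 ry -153 Tz -0.01
```

```bash
python3 -m handwheel '[{"x":0,"y":0,"z":2,"wx":0,"wy":0,"wz":0,"gripper":50},{"x":0,"y":0,"z":4,"wx":0,"wy":0,"wz":0,"gripper":50},{"x":0,"y":0,"z":5.5,"wx":0,"wy":0,"wz":0,"gripper":50},{"x":0,"y":0,"z":7,"wx":0,"wy":0,"wz":0,"gripper":50},{"x":0,"y":0,"z":8,"wx":0,"wy":0,"wz":0,"gripper":50}]'; python3 -c "
from h import *
go([.5075,-.184,.0574],-6.1); con(L=.255)"
```

```text
clock: 29.15
tcp_pos: [0.5085, -0.1864, 0.0577]
eef_rot: [-180.0, 0.1, -7.7]
ft_force: [-6.4, 0.8, 9.9]
finger_gap: 0.0619
finger_force: 44.8
t 29.15 tcp [ 0.5085 -0.1864  0.0577] rpy [-1.7998e+02  6.0000e-02 -7.7400e+00] F [-6.44  0.76  9.86] T [0.43 1.11 0.06] gap 0.0619 ff 44.8
shift [-1.3 -2.3  0.3] wz -1.6 tilt [-0.02  0.06  0.  ] xaxis ang -7.74 q [-25.8   2.3 115.8  -0.   62.   71.9]
dF [-6.4  0.8 14.4] contact rx 37 ry 14 Tz 0.03
```

Seated: a firm 14 N at TCP z = 0.0577, as expected for the floor. Now I release, rise to the cap and grip it.

```bash
python3 -m handwheel '[{"x":0,"y":0,"z":-1,"wx":0,"wy":0,"wz":0,"gripper":76},{"x":0,"y":0,"z":-1,"wx":0,"wy":0,"wz":0,"gripper":76},{"x":0,"y":0,"z":-1,"wx":0,"wy":0,"wz":0,"gripper":76},{"x":-1,"y":0,"z":-15,"wx":0,"wy":0,"wz":0,"gripper":76},{"x":-1,"y":0,"z":-30,"wx":0,"wy":0,"wz":0,"gripper":76},{"x":-1,"y":0,"z":-37,"wx":0,"wy":0,"wz":0,"gripper":76},{"x":-1,"y":0,"z":-37,"wx":0,"wy":0,"wz":0,"gripper":76}]' 50
python3 - <<'E'
from jar import *
o=bot.observe(); go([.507,-.1864,.094],-6); 
S=viewer.snapshot('scene')
for d in spotter.spot_in(S,'cap_center')[:2]: print(np.round(d['position'],4),round(d['score'],2))
E
```

```text
clock: 30.02
tcp_pos: [0.5082, -0.1867, 0.0948]
eef_rot: [180.0, -0.1, -7.7]
ft_force: [-0.2, 0.7, -0.2]
finger_gap: 0.0759
finger_force: 0.0
t 30.02 tcp [ 0.5082 -0.1867  0.0948] rpy [ 1.7996e+02 -1.3000e-01 -7.7400e+00] F [-0.22  0.67 -0.16] T [0.01 0.02 0.02] gap 0.0759 ff 0.0
shift [-1.3 -0.1  0.8] wz -1.7 tilt [ 0.04 -0.13 -0.  ] xaxis ang -7.74 q [-25.8  -0.6 114.6   0.   65.8  71.9]
[ 0.7527 -0.0134  0.0111] 0.46
```

```bash
python3 -m handwheel '[{"x":-1,"y":0,"z":0,"wx":0,"wy":0,"wz":0,"gripper":45},{"x":-1,"y":0,"z":0,"wx":0,"wy":0,"wz":0,"gripper":45},{"x":-1,"y":0,"z":0,"wx":0,"wy":0,"wz":0,"gripper":45},{"x":-1,"y":0,"z":0,"wx":0,"wy":0,"wz":0,"gripper":45},{"x":-1,"y":0,"z":0,"wx":0,"wy":0,"wz":0,"gripper":45}]' 55; python3 -c "
from h import *
go([.507,-.1864,.094],-6)"
```

```text
clock: 30.75
tcp_pos: [0.5062, -0.186, 0.093]
eef_rot: [-180.0, 0.0, -7.7]
ft_force: [1.1, 0.2, -2.5]
finger_gap: 0.0547
finger_force: 55.0
t 30.75 tcp [ 0.5062 -0.186   0.093 ] rpy [-1.7998e+02  4.0000e-02 -7.7500e+00] F [ 1.11  0.21 -2.51] T [0.14 0.03 0.01] gap 0.0547 ff 55.0
shift [ 0.8  0.3 -1. ] wz -1.7 tilt [-0.02  0.04 -0.  ] xaxis ang -7.75 q [-25.9  -0.6 114.8   0.   65.8  71.9]
```

Cap gripped (54.7 mm). Turning anticlockwise in two stages, rising with the thread.

```bash
python3 -m handwheel '[{"x":0,"y":0,"z":0,"wx":0,"wy":0,"wz":-6,"gripper":45},{"x":0,"y":0,"z":-0.4,"wx":0,"wy":0,"wz":-15,"gripper":45},{"x":0,"y":0,"z":-0.8,"wx":0,"wy":0,"wz":-25,"gripper":45},{"x":0,"y":0,"z":-1.1,"wx":0,"wy":0,"wz":-35,"gripper":45},{"x":0,"y":0,"z":-1.5,"wx":0,"wy":0,"wz":-45,"gripper":45}]'; python3 -c "
from h import *
go([.507,-.1864,.094],-6)"
```

```text
clock: 31.38
tcp_pos: [0.5071, -0.1865, 0.0946]
eef_rot: [179.9, -0.1, 37.5]
ft_force: [2.7, -0.4, -4.3]
finger_gap: 0.0542
finger_force: 55.0
t 31.38 tcp [ 0.5071 -0.1865  0.0946] rpy [ 1.7992e+02 -7.0000e-02  3.7530e+01] F [ 2.73 -0.43 -4.31] T [-0.1  -0.54 -0.21] gap 0.0542 ff 55.0
shift [-0.  -0.1  0.6] wz 43.5 tilt [ 0.08 -0.07 -0.  ] xaxis ang 37.53 q [-25.9  -0.7 114.8   0.   65.8  26.6]
```

```bash
python3 -m handwheel '[{"x":0,"y":0,"z":-0.3,"wx":0,"wy":0,"wz":-10,"gripper":45},{"x":0,"y":0,"z":-0.5,"wx":0,"wy":0,"wz":-20,"gripper":45},{"x":0,"y":0,"z":-0.5,"wx":0,"wy":0,"wz":-30,"gripper":45},{"x":0,"y":0,"z":-0.5,"wx":0,"wy":0,"wz":-41,"gripper":45},{"x":0,"y":0,"z":-0.5,"wx":0,"wy":0,"wz":-41,"gripper":45}]'; python3 -c "
from h import *
go([.507,-.1864,.094],-6)"
```

```text
clock: 32.0
tcp_pos: [0.5066, -0.1863, 0.0955]
eef_rot: [180.0, 0.0, 78.1]
ft_force: [0.4, -0.1, -0.4]
finger_gap: 0.0546
finger_force: 55.0
t 32.0 tcp [ 0.5066 -0.1863  0.0955] rpy [1.7999e+02 1.0000e-02 7.8140e+01] F [ 0.36 -0.07 -0.41] T [ 0.02 -0.07 -0.07] gap 0.0546 ff 55.0
shift [-0.   0.4  1.5] wz 84.1 tilt [0.01 0.01 0.  ] xaxis ang 78.14 q [-25.9  -0.8 114.7  -0.   66.  -14. ]
```

Turned 86° with the torque gone, so the threads have let go. Lifting a little first to check that the jar stays.

```bash
python3 -m handwheel '[{"x":0,"y":0,"z":-2,"wx":0,"wy":0,"wz":0,"gripper":45},{"x":0,"y":0,"z":-5,"wx":0,"wy":0,"wz":0,"gripper":45},{"x":0,"y":0,"z":-8,"wx":0,"wy":0,"wz":0,"gripper":45},{"x":0,"y":0,"z":-8,"wx":0,"wy":0,"wz":0,"gripper":45}]'; python3 -c "
from h import *
go([.507,-.1864,.133],78)"
```

```text
clock: 32.5
tcp_pos: [0.5068, -0.1863, 0.1039]
eef_rot: [179.9, 0.0, 78.2]
ft_force: [0.0, -0.5, -0.3]
finger_gap: 0.0546
finger_force: 55.0
t 32.5 tcp [ 0.5068 -0.1863  0.1039] rpy [1.7995e+02 1.0000e-02 7.8230e+01] F [ 0.01 -0.54 -0.27] T [-0.03 -0.1  -0.04] gap 0.0546 ff 55.0
shift [ -0.    0.2 -29.1] wz 0.2 tilt [0.05 0.01 0.  ] xaxis ang 78.23 q [-25.9  -1.3 114.4   0.   66.9 -14.1]
```

Fz is only the cap's weight, so the jar stays put. Lifting straight up to about 20 mm clear and settling.

```bash
python3 -m handwheel '[{"x":0,"y":0,"z":-5,"wx":0,"wy":0,"wz":0,"gripper":45},{"x":0,"y":0,"z":-12,"wx":0,"wy":0,"wz":0,"gripper":45},{"x":0,"y":0,"z":-20,"wx":0,"wy":0,"wz":0,"gripper":45},{"x":0,"y":0,"z":-26,"wx":0,"wy":0,"wz":0,"gripper":45},{"x":0,"y":0,"z":-30,"wx":0,"wy":0,"wz":0,"gripper":45},{"x":0,"y":0,"z":-30,"wx":0,"wy":0,"wz":0,"gripper":45},{"x":0,"y":0,"z":-30,"wx":0,"wy":0,"wz":0,"gripper":45},{"x":0,"y":0,"z":-30,"wx":0,"wy":0,"wz":0,"gripper":45}]'
python3 - <<'E'
from h import *
go([.507,-.1864,.133],78)
S=viewer.snapshot('scene')
for n in ('cap_center','jar_mouth','jar'):
    for d in spotter.spot_in(S,n)[:4]: print(n,np.round(d['position'],3),round(d['score'],2))
# jar bottom seating: front shoulder/rim profile along seated jar's front face, z from rim upwards
I=S['pixels'].astype(np.float32); zs=np.arange(.04,.15,.006)
q=proj(S,np.array([.507,-.186,0])+.031*np.array([.99,-.12,0])+zs[:,None]*[0,0,1]).astype(np.float32)
v=cv2.remap(I,q[:,0][None],q[:,1][None],1)[0].round().astype(int)
print([(int(z*1000),*map(int,c)) for z,c in zip(zs,v)])
E
```

```text
clock: 33.5
tcp_pos: [0.5063, -0.1861, 0.133]
eef_rot: [-180.0, -0.0, 78.3]
ft_force: [0.6, 0.1, -0.6]
finger_gap: 0.0543
finger_force: 55.0
t 33.5 tcp [ 0.5063 -0.1861  0.133 ] rpy [-1.7996e+02 -1.0000e-02  7.8260e+01] F [ 0.61  0.05 -0.65] T [-0.08 -0.08  0.01] gap 0.0543 ff 55.0
shift [-0.2  0.8 -0. ] wz 0.3 tilt [-0.04 -0.01  0.  ] xaxis ang 78.26 q [-25.9  -3.1 113.1   0.   70.  -14.1]
cap_center [ 0.516 -0.174  0.164] 0.74
jar_mouth [ 0.524 -0.173  0.08 ] 0.83
jar_mouth [ 0.379 -0.066  0.061] 0.81
jar_mouth [0.442 0.055 0.062] 0.78
jar_mouth [ 0.517 -0.171  0.164] 0.68
jar [0.442 0.055 0.057] 0.82
jar [ 0.524 -0.176  0.082] 0.78
jar [ 0.376 -0.066  0.063] 0.68
[(40, 54, 53, 52), (46, 110, 109, 100), (52, 112, 112, 102), (57, 111, 111, 101), (64, 111, 111, 101), (69, 111, 112, 101), (75, 111, 111, 101), (81, 111, 111, 101), (88, 113, 113, 104), (93, 114, 115, 104), (99, 111, 109, 100), (105, 109, 109, 100), (111, 101, 100, 91), (118, 101, 100, 91), (123, 102, 100, 92), (129, 98, 98, 90), (135, 29, 30, 27), (142, 8, 8, 7), (147, 6, 6, 8)]
```

The cap is held level about 20 mm above the mouth. The jar stays in the stand, with its white body starting at the rim. Handing in.

```bash
python3 -c "
from cell import bot
print(bot.close_job())"
```

```text
the job is handed in; nothing more can be done
None
```

The job is handed in at about 34 s of the 45 s: the leftmost jar sits on the well floor (felt at 14 N) after several blocked tries and one regrip on the open counter; the cap was turned 86° anticlockwise and is held level about 20 mm above the mouth, with nothing else knowingly touched.

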